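# Weigh a batch of counterweights and stack the trays turned end for end

## Robot

A 7-joint arm with a two-finger parallel gripper is mounted at the origin on the work surface. World frame = base frame: x ahead of the robot, y to its left, z up, the work surface at z = 0. Lengths are in mm, angles in rad, forces in N, time in s.
With the tool pointing down it reaches from about 400 to 875 mm from the base axis. Payload 4.4 kg.
Tool frame: the origin (TCP) lies midway between the tips of the shut fingers; the grasp point (between the pads) lies 19 mm behind it; z points along the fingers, y is the line along which they close (so a half turn about z gives the same grasp; the last joint's range is limited). The gripper opens to 85 mm and grips with 20 to 120 N. Pads are 22 mm wide; open, the fingers measure 114 mm over their backs; the gripper's body (76 mm by 85 mm) begins 54 mm behind the grasp point. The pads swing forward as they close: fully open they stand 13 mm farther back than shut.
Start: joints at [1.226, 0.628, 0.038, 1.517, -0.027, 0.996, -0.02], TCP at [178.91, -624.907, 209.613] pointing down, gripper open.
Joint ranges: [-3.06, 3.06], [-0.37, 2.12], [-1.25, 1.32], [0.18, 2.47], [-1.1, 4.24], [0.23, 1.98], [-2.94, 2.94]. Speed limits (rad/s): [2.57, 2.57, 3.14, 3.14, 3.14, 3.14, 3.14].

## Interface

Orientations are given as [roll, pitch, yaw] about the fixed x, y, z axes, in that order (R = Rz(yaw) Ry(pitch) Rx(roll)).
In Python, from cell import readout, optics, order gives the robot as it stands.
- The arm moves only by the shell command python3 -m jog 'ROWS'. ROWS is a JSON object of lists of equal length, an entry for each row: "claw": the opening, from 0 (shut) to 1 (fully open); "xyz": the shift along the tool's x, y, z each as a share of 0.1 m, from -1 to 1, a list of three; "twist": the turn, a rotation vector about the tool's x, y, z each as a share of 180 degrees, from -1 to 1, a list of three. A call has 1 to 12 rows; each row shifts and turns the commanded pose from where the row before left it, along the tool's axes as they then stand; what a row does not reach is not made up. A row lasts 1/8 s, in which the tool goes at most 62.5 mm and 10.7 degrees, less where a joint would pass 70% of its speed; a pose out of reach is approached as far as the arm can. A call with a number of a shift or a turn outside -1 to 1 is refused whole. A call with a gripper value outside its range is refused whole. The fingers move at their own pace and stop on an object; the grip force is fixed at half the most. Time passes only in rows, so rows that do not move let the fingers close. It gives the time, the measured TCP pose, the force, the opening and the grip force at its end, in the units of the state.
- readout.read_state(): the state, without advancing time (a new reading comes with each control period).
- optics.get_image(name): name is "scene" or "side" or "wrist"; returns a dict with "color" (384x512x3 uint8, red, green, blue), "fovy" (degrees; the focal length in pixels is half the picture's height over the tangent of half this angle, whatever the lens; pixels are square), "cx", "cy" (the principal point, pixels), "view" (4x4, takes a point from world to camera coordinates). Camera axes: x right, y up, looking along -z (the intrinsics and any distortion apply to the point x, -y, -z); pixel columns grow to the right and rows downward; lengths in mm; the calibration is good to about 2 mm. A picture is of the moment at which its call begins. There is no depth.
- order.finish_job(): hands the job in; it is judged then, once.
Trained networks look in the newest picture that a camera, given by its name, has taken for a name from the list of things; names that differ only in an ending like _2 or _b are one class to them, and where a whole thing is asked for, a point or a joint stands for the part that bears it (a point fixed in the world has none). Each returns a list of dicts, best first, with "score" (0 to 1); they miss things now and then, are a little off and sometimes report something else, mostly with a low value. They report only what shows in the picture. A call takes as long as a camera call. They do not tell look-alikes from the thing itself.
- optics.boxes_of(camera, label): "rect" ([left, top, width, height] in pixels, round what is visible of it).
The state is a dict: "clock": time; "qpos": joint angles; "qd": joint speeds; "tau": joint torques, N m; "eef_pos": TCP position; "tool_rot": TCP orientation; "force": force on the tool from outside, world axes, zero at the start; "torque": the same for the moment, N m; "width": finger opening in mm; "gripper_force": force on a finger pad.
Only numpy, scipy, OpenCV 4.12 (cv2) and the standard library are available. Lean on these libraries where they do the work, as an engineer would, in place of code of your own. Each camera call takes 0.05 s, during which the arm holds its last target. There are 200 camera calls.

## Task

Put the upper of the two nested empty trays on the scale, centred on its platform, let go so that the scale can be zeroed on the empty tray, then stand or lay all the loose counterweights in it and let go again while the batch is weighed. Stack that tray on the full tray of bearing housings, turned end for end so that it stands on the ledges and does not nest down onto the parts, and stack the last empty tray on top as a cover, again turned end for end to the one below it. Set things down gently (the scale platform must not be driven onto its stop), and leave the full tray and everything else on the bench where it is.

Things in the scene. Friction and masses are not known exactly. Their poses are not given: they have to be found in the camera images.
- tray_a: Full tray, alone on the bench, 0.62 kg, four bearing housings (to 45 mm up) fixed in it. All three blue trays have one shape: underside 184 x 126 mm, rim 200 x 142 mm, 76 mm high, walls 2.5 and floor 3 mm thick. Origin: centre of underside; x lengthwise, z up. Stacked, an upper tray's underside is 68 mm above the lower's, with about 4.6 mm of play; nested only 35 mm.
- tray_b: Upper of the two nested empty trays, 0.2 kg, facing as tray_c, its underside 35 mm higher; lift straight up over 45 mm to free it. Shape and axes as tray_a. Two pockets, one each side of the middle divider: floor from 12 to 73 mm from the centre along x (to 89 mm beside the columns), 120 mm wide along y.
- tray_c: Lower of the two nested empty trays, on the bench, 0.2 kg, shape and axes as tray_a. Facing the same way, a tray nests into another, its floor notches passing the columns of the lower one; turned half a turn about z, its floor stands on the three ledges of the lower one instead.
- tray_a_single (a point): Middle of the ledge at tray_a's +x end, 90 mm from its centre, 68 mm up. Each tray's +x end wall has ONE broad column inside, in the middle (y -20 to 20 mm); its -x end wall has TWO, near the corners (|y| 36 to 58 mm). A column reaches 19 mm inward, is hollow below, and has a ledge on top 68 mm above the underside, 8 mm below the rim.
- tray_b_single (a point): The same point of tray_b.
- tray_c_single (a point): The same point of tray_c.
- tray_b_bar (a point): Middle of the top of tray_b's hand-bar, 66 mm above the tray's underside. The hand-bar crosses the middle of each tray, on its divider: 12 mm thick along x, 116 mm long along y, from 35 to 66 mm above the underside; below it the divider is 23 mm thick.
- tray_c_bar (a point): The same point of tray_c.
- scale: Bench counting scale, fixed to the bench: white housing 214 x 200 mm, with a low display panel (up to 55 mm high) along its +x end, reaching 142 mm from the middle. Origin: on the bench under the middle of the platform.
- platform_top (a point): Middle of the top of the scale's steel platform (200 mm along the scale's x, 180 mm along its y), 70 mm above the bench when empty.
- platform (a joint): How far the sprung platform is pressed down, m: 0 empty, 1 mm for each 2 N, stop at 10 mm (20 N). The empty tray gives about 1 mm, tray and four counterweights about 4 mm.
- weight_1: Counterweight: turned steel cylinder 30 mm in diameter, 30 mm high, with a 10 mm bore, about 0.145 kg, standing on the bench near the robot; two to four are present, all alike. Origin: centre of its underside, z along its axis.
- weight_2: A counterweight like weight_1 (may be absent).
- weight_3: A counterweight like weight_1 (may be absent).
- weight_4: A counterweight like weight_1 (may be absent).
- cleaner: Bystander: white plastic bottle, 44 mm in diameter, 115 mm high. Origin under its middle.
- spool: Bystander: white spool of copper wire, 54 mm in diameter, 44 mm high.
- grease_jar: Bystander: amber jar, 42 mm in diameter, 42 mm high.
- bearing: Bystander: one aluminium bearing housing, 36 mm flange, 42 mm high, not part of the batch.
Mind the look-alikes: they are no part of the job. What is shaped like the weight_1 but brown or pink is not meant.

How it is judged:
By the outcome, as a careful person would: the job done as asked, in the order asked, and still so for the second after the job is handed in, with the robot touching nothing.
Of weight_1, weight_2, weight_3, weight_4 only 2 to 4 are there at a start; the rules pass over those that are not, and their reading is None.
At some moment in a run one of weight_1, weight_2, weight_3, weight_4 may be knocked a few centimetres aside while the robot is not near it.
It also fails if it takes over 210 s, if anything falls off the work surface, if the arm or the gripper's body presses on something with over 40 N, if the wrist force passes 120 N, or if a joint passes its speed limit or range.

## Working session

There is one attempt and no reset: what is moved stays moved. The work goes in short steps, Python scripts to look and compute and a shell command to move; the robot and the scene stay as the last step left them, time stands still between calls to the robot, and variables do not carry over. Pictures are saved under pics/ and viewed, at most 14 in all, crops included, and the job is handed in when it is done.

```bash
ls; mkdir -p pics
python3 - <<'E'
from cell import readout, optics, order
import cv2, numpy as np
s=readout.read_state(); print({k:(np.round(v,3).tolist() if not isinstance(v,dict) else v) for k,v in s.items()})
for n in ["scene","side"]:
    im=optics.get_image(n); print(n,im["fovy"],im["cx"],im["cy"],np.round(im["view"],3).tolist(),[k for k in im])
    cv2.imwrite(f"pics/{n}0.png",im["color"][:,:,::-1])
    for l in ["tray_a","tray_b","scale","weight_1","tray_a_single","tray_b_bar","platform_top","cleaner","spool","grease_jar","bearing"]:
        print(l,[(round(d["score"],2),np.round(d["rect"]).astype(int).tolist()) for d in optics.boxes_of(n,l)])
E
```

```text
pics
{'clock': 0.0, 'qpos': [1.226, 0.629, 0.038, 1.518, -0.027, 0.996, -0.02], 'qd': [0.0, 0.0, 0.001, -0.0, 0.001, 0.0, 0.001], 'tau': [-0.001, -56.34, 1.227, -19.345, 0.011, 0.01, 0.0], 'eef_pos': [178.718, -624.25, 208.713], 'tool_rot': [-3.14, 0.0, 0.279], 'force': [0.208, 0.043, -0.092], 'torque': [-0.003, -0.047, 0.021], 'gripper_force': 0.0, 'width': 85.499}
scene 48.417889573781906 254.03153055770377 191.92903931608683 [[0.132, 0.991, 0.018, -100.145], [-0.755, 0.089, 0.65, 357.221], [0.642, -0.099, 0.76, -1754.015], [0.0, 0.0, 0.0, 1.0]] ['color', 'fovy', 'cx', 'cy', 'view']
tray_a [(0.86, [88, 147, 76, 59]), (0.68, [106, 162, 59, 57])]
tray_b [(0.86, [88, 147, 76, 59]), (0.68, [106, 162, 59, 57])]
scale [(0.71, [312, 147, 72, 65])]
weight_1 [(0.64, [230, 159, 8, 13]), (0.58, [208, 171, 9, 12]), (0.48, [251, 176, 5, 11]), (0.44, [226, 181, 7, 14]), (0.43, [224, 201, 9, 9])]
tray_a_single [(0.59, [219, 206, 77, 64]), (0.47, [318, 144, 63, 48]), (0.2, [151, 212, 16, 28])]
tray_b_bar []
platform_top [(0.63, [317, 148, 65, 46]), (0.31, [98, 162, 67, 54])]
cleaner [(0.83, [153, 
[... 462 characters left out ...]
0, 49])]
tray_b [(0.78, [170, 172, 72, 66]), (0.65, [294, 108, 63, 40]), (0.64, [294, 121, 60, 49])]
scale [(0.73, [179, 263, 138, 120])]
weight_1 [(0.72, [292, 200, 11, 15]), (0.62, [295, 220, 9, 12]), (0.6, [289, 181, 8, 15]), (0.47, [318, 210, 17, 14]), (0.44, [261, 191, 11, 12])]
tray_a_single [(0.66, [169, 167, 70, 68]), (0.43, [266, 172, 10, 20])]
tray_b_bar []
platform_top [(0.8, [194, 268, 123, 100]), (0.32, [288, 178, 12, 15])]
cleaner [(0.96, [248, 128, 20, 34]), (0.46, [291, 126, 62, 41]), (0.32, [170, 165, 69, 71])]
spool [(0.78, [178, 266, 25, 29]), (0.51, [291, 108, 63, 44])]
grease_jar [(0.71, [266, 172, 12, 20]), (0.3, [291, 107, 65, 50])]
bearing [(0.63, [242, 234, 18, 20])]
```

Run:
```python
import cv2
a=cv2.imread("pics/scene0.png")[125:285,60:420]; b=cv2.imread("pics/side0.png")[90:384,120:400]
cv2.imwrite("pics/s1.png",cv2.resize(a,None,fx=2.2,fy=2.2,interpolation=cv2.INTER_CUBIC))
cv2.imwrite("pics/s2.png",cv2.resize(b,None,fx=2,fy=2,interpolation=cv2.INTER_CUBIC))
```

```text
(no output)
```

View pics/s1.png

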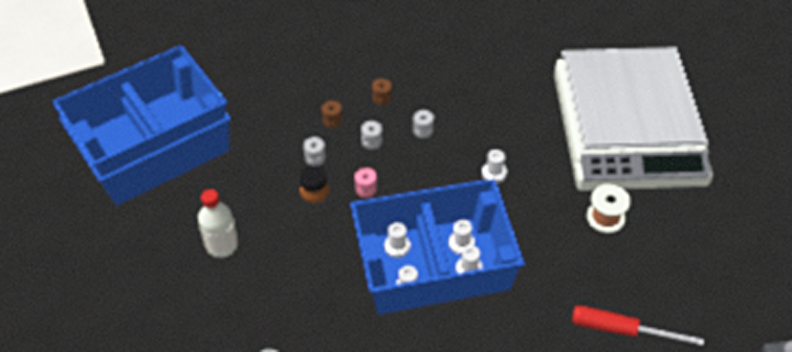

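View pics/s2.png

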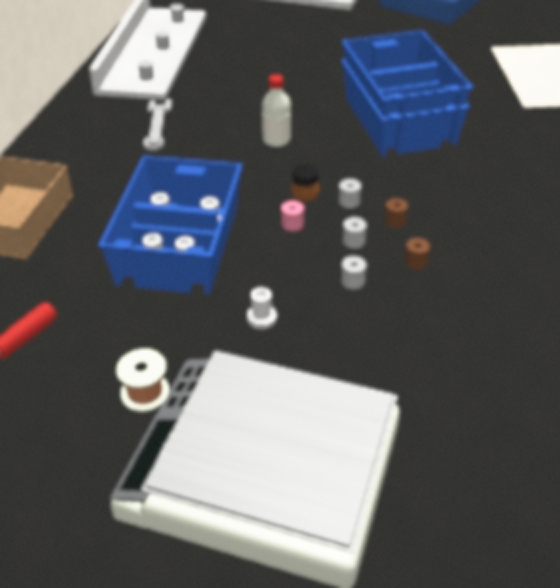

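The scene crop shows the nested trays at (140,125) and full tray_a at (437,245), with the single ledge of each at its left (-y) end. The scale is at (635,115).

What could be taken for a counterweight, in scene-crop pixels:
- **Silver cylinders, chosen (3):** (314,150), (371,133) and (423,123).
- **Brown look-alikes:** (331,112) and (381,90).
- **Pink look-alike:** (365,181).
- **Bearing housing:** (495,165).
- **Grey cylinders on the white rack:** side crop (162,40). They are not loose.

```bash
cat > h.py <<'E'
import numpy as np, cv2
from scipy.optimize import least_squares, minimize
from scipy.spatial.transform import Rotation as Rot
from cell import readout, optics, order
def cam(im):
    f=192/np.tan(np.radians(im["fovy"])/2); return f,im["cx"],im["cy"],np.array(im["view"])
def proj(c,P):
    f,cx,cy,V=c; q=np.atleast_2d(P)@V[:3,:3].T+V[:3,3]
    return np.c_[cx+f*q[:,0]/-q[:,2], cy+f*q[:,1]/q[:,2]]
def ground(c,uv,z):
    f,cx,cy,V=c; u,v=uv; d=V[:3,:3].T@np.array([(u-cx)/f,-(v-cy)/f,-1]); o=-V[:3,:3].T@V[:3,3]
    return o+d*(z-o[2])/d[2]
def pts(p,L):
    x,y,a=p[:3]; c,s=np.cos(a),np.sin(a); L=np.atleast_2d(np.array(L,float))
    return np.c_[x+c*L[:,0]-s*L[:,1], y+s*L[:,0]+c*L[:,1], L[:,2]]
def box(a,b,z): return [[i*a/2,j*b/2,z] for i,j in ((1,1),(1,-1),(-1,-1),(-1,1))]
def tray(z0=0,z1=0): return box(184,126,z0)+box(200,142,z1+76)
def blue(im): 
    h=cv2.cvtColor(im["color"],cv2.COLOR_RGB2HSV); return cv2.inRange(h,(105,130,50),(125,255,255))
def fitsil(views,model,p0):
    "views: list of (cam, mask of this thing); silhouette fit"
    def cost(q):
        p=[q[0]*10,q[1]*10,q[2]*.1]; t=0
        for c,m in views:
            M=np.zeros(m.shape,np.uint8); h=cv2.convexHull(proj(c,pts(p,model)).astype(np.float32))
            cv2.fillConvexPoly(M,np.round(h*16).astype(np.int32),255,cv2.LINE_AA,4)
            t+=np.abs(M.astype(float)-m).sum()/m.sum()
        return t
    r=minimize(cost,[p0[0]/10,p0[1]/10,p0[2]*10],method="Nelder-Mead",options=dict(initial_simplex=None,xatol=.005,fatol=1e-5,maxiter=800))
    q=r.x; return np.array([q[0]*10,q[1]*10,q[2]*.1]),r.fun
def hullmask(m):
    n,l,s,_=cv2.connectedComponentsWithStats(m); out=[]
    for i in np.argsort(-s[1:,4])+1:
        if s[i,4]<400: break
        k,_=cv2.findContours((l==i).astype(np.uint8),0,2); H=np.zeros_like(m); cv2.fillConvexPoly(H,cv2.convexHull(max(k,key=len)),255); out.append((s[i],H))
    return out
E
python3 - <<'E'
from h import *
ims={n:optics.get_image(n) for n in("scene","side")}; C={n:cam(i) for n,i in ims.items()}
hm={n:hullmask(blue(i)) for n,i in ims.items()}
for n in hm: print(n,[s.tolist() for s,_ in hm[n]])
for nm,sc,sd in (("w1",(203,193),(295,186)),("w2",(229,185),(297,206)),("w3",(252,181),(296,226)),("bear",(285,196),(250,245))):
    print(nm,ground(C["scene"],sc,15).round(),ground(C["side"],sd,15).round())
for nm,sc,sd in (("a",(258,235),(206,205)),("bc",(125,180),(325,138))):
    g=ground(C["scene"],sc,50),ground(C["side"],sd,50); print(nm,*[x.round() for x in g])
    p0=(g[0]+g[1])/2; z1=0 if nm=="a" else 35
    vs=[(C[n],next(H for s,H in hm[n] if H[px[1],px[0]])) for n,px in (("scene",sc),("side",sd))]
    for sub in (vs,vs[:1],vs[1:]):
        b=min((fitsil(sub,tray(0,z1),[p0[0],p0[1],a]) for a in (-1.9,-1.6,-1.3)),key=lambda r:r[1]); print(b[0].round(3),round(b[1],4))
cs={"scene":np.array([(563,52),(676,47),(707,150),(582,157)])/2.2+[60,125],"side":np.array([(215,352),(397,396),(350,545),(145,490)])/2+[120,90]}
for n in cs: print(n,[ground(C[n],u,70).round().tolist() for u in cs[n]])
for u in ((177,13),(162,40),(146,70)): print("rack",ground(C["side"],np.array(u)/2+[120,90],30).round())
E
```

```text
scene [[250, 0, 262, 66, 4787], [84, 145, 81, 73, 3599], [219, 207, 80, 61, 3099], [38, 7, 158, 60, 1571]]
side [[169, 167, 73, 70, 3363], [291, 105, 65, 62, 3037], [311, 0, 64, 101, 2626]]
w1 [ 475. -134.   15.] [ 476. -139.   15.]
w2 [450. -45.  15.] [454. -48.  15.]
w3 [441.  35.  15.] [442.  35.  15.]
bear [520. 135.  15.] [541. 131.  15.]
a [689.  20.  50.] [685.  46.  50.]
[690.288  15.786  -1.479] 0.0881
[688.037  17.979  -1.486] 0.0381
[692.512  14.524  -1.489] 0.0298
bc [ 419. -385.   50.] [ 420. -378.   50.]
[ 434.342 -379.292   -1.06 ] 0.0698
[ 433.113 -377.985   -1.064] 0.0314
[ 435.138 -383.044   -1.059] 0.0287
scene [[365.0, 270.0, 70.0], [374.0, 453.0, 70.0], [589.0, 432.0, 70.0], [581.0, 248.0, 70.0]]
side [[556.0, 260.0, 70.0], [354.0, 275.0, 70.0], [371.0, 452.0, 70.0], [568.0, 442.0, 70.0]]
rack [ 921. -640.   30.]
rack [ 909. -519.   30.]
rack [ 896. -400.   30.]
```

```bash
cat > go.py <<'E'
import sys; from h import *
s=readout.read_state(); p=np.array(s["eef_pos"]); yaw=s["tool_rot"][2]
x,y,z,w=map(float,sys.argv[1:5])
R=Rot.from_euler("xyz",s["tool_rot"]).as_matrix(); d=R.T@(np.array([x,y,z])-p)/100
t=-((w-yaw+np.pi)%(2*np.pi)-np.pi)/np.pi
print("t",round(s["clock"],2),"at",p.round(1),"rot",np.round(s["tool_rot"],4),"w",round(s["width"],1),"F",np.round(s["force"],1),"gf",round(s["gripper_force"],1),"q7",round(s["qpos"][6],2))
print("shift",d.round(3),"len",np.linalg.norm(d).round(2),"twist z total",t.round(4))
E
python3 go.py 434 -380 290 0.51
```

```text
t 1.3 at [ 178.9 -624.9  209.6] rot [ 3.1415 -0.      0.2788] w 85.3 F [-0.6 -0.1 -0.3] gf 0.0 q7 -0.02
shift [ 3.126 -1.653 -0.804] len 3.63 twist z total -0.0736
```

```bash
python3 -m jog '{"claw":[1,1,1,1,1,1,1,1,1,1],"xyz":[[0.2,-0.1,-0.2],[0.42,-0.22,-0.2],[0.42,-0.22,-0.2],[0.42,-0.22,-0.2],[0.42,-0.22,0],[0.42,-0.22,0],[0.42,-0.22,0],[0.4,-0.22,0],[0,0,0],[0,0,0]],"twist":[[0,0,0],[0,0,0],[0,0,0],[0,0,0],[0,0,0],[0,0,-0.037],[0,0,-0.037],[0,0,0],[0,0,0],[0,0,0]]}'
python3 - <<'E'
from h import *
im=optics.get_image("wrist"); print(im["fovy"],im["cx"],im["cy"],np.round(im["view"],3).tolist()); cv2.imwrite("pics/w1.png",im["color"][:,:,::-1])
E
python3 go.py 434 -380 290 0.51
```

```text
clock: 2.55
eef_pos: [421.7, -370.7, 290.8]
tool_rot: [3.14, -0.0, 0.512]
force: [-0.2, 0.1, 0.5]
width: 85.3
gripper_force: 0.0
67.73959049788792 256.51532217815526 189.87103021537087 [[0.49, -0.872, 0.0, -529.542], [0.841, 0.472, -0.262, -123.706], [0.229, 0.128, 0.965, -504.987], [0.0, 0.0, 0.0, 1.0]]
t 2.6 at [ 421.2 -371.5  290.5] rot [3.1402e+00 2.0000e-04 5.1060e-01] w 85.1 F [ 0.5 -0.3  0.1] gf 0.0 q7 -0.41
shift [0.07  0.137 0.005] len 0.15 twist z total 0.0002
```

View pics/w1.png

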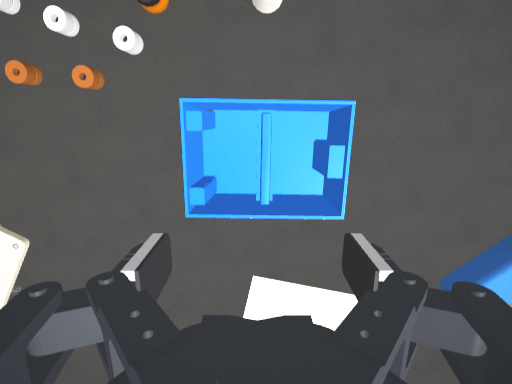

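The wrist view shows the nested trays from above. The rim corners are near (180,99), (355,101), (344,219) and (186,217), the bar runs along column 265, and the single column is on the right (+x).

```bash
cat > wt.py <<'E'
# fit a tray in the wrist view: wt.py u v z0 z1 x y yaw
import sys; from h import *
u,v,z0,z1,x,y,a=map(float,sys.argv[1:8])
im=optics.get_image("wrist"); c=cam(im)
m=blue(im); m=cv2.morphologyEx(m,cv2.MORPH_OPEN,np.ones((3,3)))
H=[(s,H) for s,H in hullmask(m) if H[int(v),int(u)]]; print(H[0][0])
b=min((fitsil([(c,H[0][1])],tray(z0,z1),[x,y,a+k]) for k in(-.05,0,.05)),key=lambda r:r[1]); p=b[0]; print("tray",p.round(3),b[1].round(4))
print("rim px",proj(c,pts(p,box(200,142,z1+76))).round().tolist(),"bar px",proj(c,pts(p,[[0,58,z1+66],[0,-58,z1+66]])).round().tolist(),"single px",proj(c,pts(p,[90,0,z1+68])).round().tolist())
E
python3 wt.py 265 160 0 35 434 -380 -1.06
```

```text
[ 183  101  169  114 7223]
tray [ 431.686 -378.41    -1.077] 0.073
rim px [[354.0, 103.0], [343.0, 219.0], [186.0, 217.0], [180.0, 100.0]] bar px [[267.0, 114.0], [265.0, 206.0]] single px [[338.0, 163.0]]
```

```bash
sed -i 's/(105,130,50)/(95,110,40)/' h.py; python3 wt.py 265 160 0 35 434 -380 -1.06; python3 go.py 433 -379 200 0.5
```

```text
[  178    96   178   123 20389]
tray [ 435.071 -375.973   -1.076] 0.0405
rim px [[354.0, 99.0], [343.0, 216.0], [186.0, 214.0], [179.0, 96.0]] bar px [[266.0, 110.0], [264.0, 202.0]] single px [[338.0, 159.0]]
t 2.7 at [ 420.7 -372.   290. ] rot [3.1409e+00 4.0000e-04 5.0920e-01] w 85.3 F [-0.3 -0.1 -0.2] gf 0.0 q7 -0.41
shift [0.074 0.121 0.9  ] len 0.91 twist z total 0.0029
```

```bash
python3 go.py 433.3 -377.2 140 0.494; python3 -m jog '{"claw":[1,1,1,1,1,1],"xyz":[[0.085,0.106,0.4],[0,0,0.5],[0,0,0.4],[0,0,0.2],[0,0,0],[0,0,0]],"twist":[[0,0,0.005],[0,0,0],[0,0,0],[0,0,0],[0,0,0],[0,0,0]]}'; python3 wt.py 265 300 0 35 433 -377 -1.077;python3 go.py 433.3 -377.2 73 0.494
python3 - <<'E'
from h import *
im=optics.get_image("wrist"); cv2.imwrite("pics/w2.png",im["color"][:,:,::-1])
E
```

```text
t 2.7 at [ 420.7 -372.   290. ] rot [3.1409e+00 4.0000e-04 5.0920e-01] w 85.3 F [-0.3 -0.1 -0.2] gf 0.0 q7 -0.41
shift [0.085 0.106 1.5  ] len 1.51 twist z total 0.0048
clock: 3.45
eef_pos: [434.3, -377.2, 140.6]
tool_rot: [3.14, -0.0, 0.494]
force: [-0.6, -0.2, 0.8]
width: 85.2
gripper_force: 0.0
t 3.5 at [ 434.5 -377.1  140.9] rot [ 3.1394e+00 -8.0000e-04  4.9470e-01] w 85.2 F [ 0.1 -0.8  0.1] gf 0.0 q7 -0.45
shift [-0.012 -0.007  0.679] len 0.68 twist z total 0.0002Traceback (most recent call last):
  File "wt.py", line 6, in <module>
    H=[(s,H) for s,H in hullmask(m) if H[int(v),int(u)]]; print(H[0][0])
                                                                ~^^^
IndexError: list index out of range
```

View pics/w2.png

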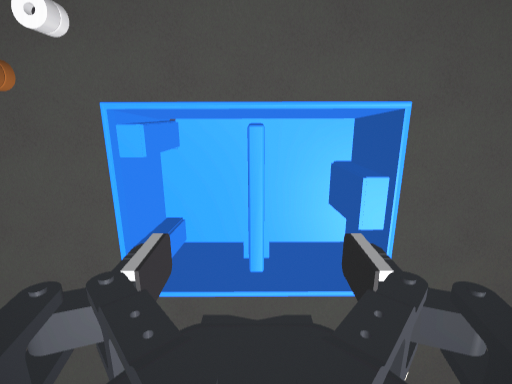

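Run:
```python
from h import *
im=optics.get_image("wrist"); c=cam(im)
L=np.array(box(200,142,111)+[[0,58,101],[0,-58,101]]); sel=[0,3,4,5]
uv=np.array([[411,102],[101,102],[256,123],[257,272]])
f=lambda p:(proj(c,pts([p[0],p[1],p[2]/100],L[sel]))-uv).ravel()
r=least_squares(f,[433,-377,-107.7]); print(r.x.round(2),r.fun.round(1))
```

```text
[ 435.06 -376.48 -107.5 ] [-0.9  0.2  1.1  0.7  0.2 -0.6 -0.5 -0.9]
```

The bar is at column 256, midway between the fingers at 150 and 365, so the tool is centred on it and I can descend and grip.

```bash
python3 -m jog '{"claw":[1,1,1,1,0,0,0,0,0,0],"xyz":[[0.005,-0.003,0.25],[0,0,0.25],[0,0,0.18],[0,0,0],[0,0,0],[0,0,0],[0,0,0],[0,0,0],[0,0,0],[0,0,0]],"twist":[[0,0,0],[0,0,0],[0,0,0],[0,0,0],[0,0,0],[0,0,0],[0,0,0],[0,0,0],[0,0,0],[0,0,0]]}'
python3 go.py 433.3 -377.2 73 0.494
```

```text
clock: 4.85
eef_pos: [434.7, -376.1, 72.1]
tool_rot: [3.14, -0.0, 0.495]
force: [-0.4, -0.3, 5.4]
width: 10.1
gripper_force: 59.3
t 4.85 at [ 434.7 -376.1   72.1] rot [ 3.1403e+00 -4.0000e-04  4.9550e-01] w 10.1 F [-0.4 -0.3  5.4] gf 59.3 q7 -0.46
shift [-0.018  0.003 -0.009] len 0.02 twist z total 0.0005
```

```bash
python3 -m jog '{"claw":[0,0,0,0,0,0,0,0,0],"xyz":[[0,0,-0.05],[0,0,-0.15],[0,0,-0.15],[0,0,-0.15],[0,0,-0.15],[0,0,-0.2],[0,0,-0.4],[0,0,-0.4],[0,0,0]],"twist":[[0,0,0],[0,0,0],[0,0,0],[0,0,0],[0,0,0],[0,0,0],[0,0,0],[0,0,0],[0,0,0]]}'
python3 - <<'E'
from h import *
im=optics.get_image("wrist");cv2.imwrite("pics/w3.png",im["color"][:,:,::-1])
a=optics.get_image("side");cv2.imwrite("pics/sd3.png",a["color"][:,:,::-1])
E
python3 go.py 470 354 240 1.47
```

```text
clock: 5.98
eef_pos: [436.2, -377.1, 240.6]
tool_rot: [3.134, -0.003, 0.495]
force: [0.8, -0.4, -2.6]
width: 9.9
gripper_force: 58.8
t 6.08 at [ 434.  -375.3  236.8] rot [-3.1416 -0.      0.4956] w 9.8 F [-0.4  1.  -2.4] gf 58.8 q7 -0.44
shift [ 3.785 -6.244 -0.031] len 7.3 twist z total -0.3102
```

View pics/sd3.png

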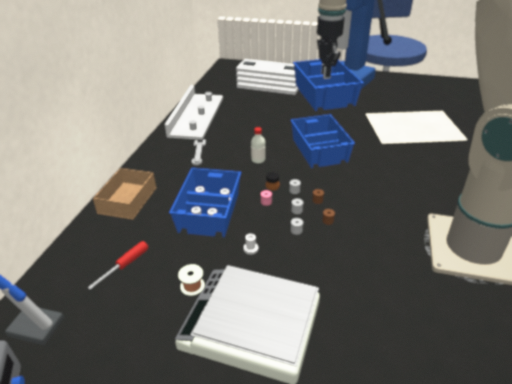

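View pics/w3.png

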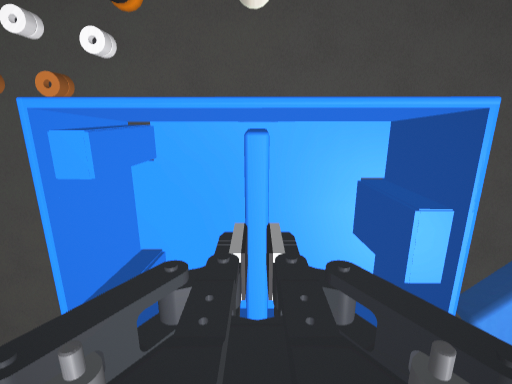

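Run:
```python
from h import *
out=[]
for n,(x,y,w,h) in (("scene",(300,135,100,85)),("side",(165,250,170,134))):
    im=optics.get_image(n); a=im["color"][y:y+h,x:x+w,::-1]; out.append(cv2.resize(a,(int(w*4.2) if n=="scene" else 380, 357 if n=="scene" else 300),interpolation=cv2.INTER_CUBIC))
    print(n,out[-1].shape)
W=np.zeros((360,800,3),np.uint8); W[:357,:420]=out[0]; W[:300,420:800]=out[1]
cv2.imwrite("pics/sc.png",W)
```

```text
scene (357, 420, 3)
side (300, 380, 3)
```

View pics/sc.png

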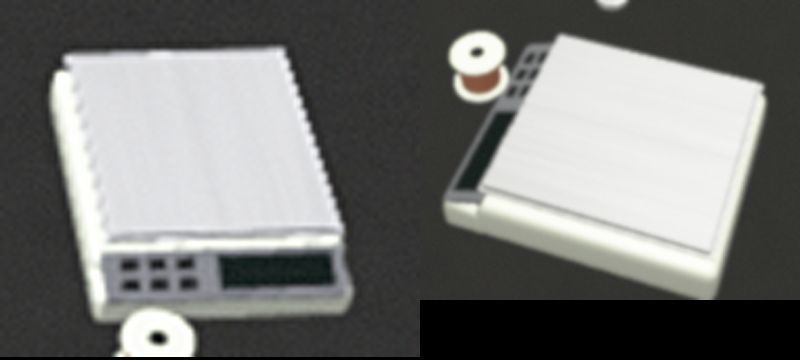

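Run:
```python
from h import *
sc=cam(optics.get_image("scene")); sd=cam(optics.get_image("side"))
us=np.array([(64,58),(284,48),(342,230),(107,240)])/4.2+[300,135]
ud=np.array([(138,36),(343,85),(290,248),(63,190)])/2.237+[165,250]
ls=[[-100,-90,70],[-100,90,70],[100,90,70],[100,-90,70]]; ld=[[100,-90,70],[-100,-90,70],[-100,90,70],[100,90,70]]
fs=lambda p:(proj(sc,pts([p[0],p[1],p[2]/100],ls))-us).ravel()
fd=lambda p:(proj(sd,pts([p[0],p[1],p[2]/100],ld))-ud).ravel()
for f in (fs,fd,lambda p:np.r_[fs(p),fd(p)]):
    r=least_squares(f,[470,354,-10]); print(r.x.round(2),r.fun.round(1))
```

```text
[469.99 352.96  -6.96] [ 0.8 -0.3 -1.   0.5 -0.3  0.1  0.4 -0.2]
[463.37 356.11  -6.46] [ 0.5 -0.3 -1.6 -1.1  1.4  2.2 -0.5 -1.3]
[464.4  355.44  -6.57] [ 1.  -1.4 -0.9 -0.7  0.  -1.3  0.9 -1.5  0.2 -0.6 -2.  -1.4  0.9  1.7
 -0.9 -1.8]
```

```bash
python3 go.py 466 155 300 1.505
```

```text
t 6.28 at [ 433.6 -375.   235.3] rot [-3.1389e+00  1.1000e-03  4.9560e-01] w 9.6 F [-0.7  0.5 -1.2] gf 58.8 q7 -0.44
shift [ 2.805 -4.509 -0.638] len 5.35 twist z total -0.3213
```

```bash
python3 -m jog '{"claw":[0,0,0,0,0,0,0,0,0,0,0,0],"xyz":[[0.1,-0.16,-0.1],[0.2,-0.3,-0.1],[0.25,-0.4,-0.1],[0.25,-0.4,-0.1],[0.25,-0.4,-0.1],[0.25,-0.4,-0.14],[0.25,-0.4,0],[0.25,-0.4,0],[0.25,-0.4,0],[0.25,-0.4,0],[0.25,-0.4,0],[0.25,-0.44,0]],"twist":[[0,0,0],[0,0,0],[0,0,0],[0,0,0],[0,0,0],[0,0,0],[0,0,0],[0,0,0],[0,0,0],[0,0,0],[0,0,0],[0,0,0]]}'
python3 -m jog '{"claw":[0,0,0,0,0,0,0,0,0,0],"xyz":[[0.1,-0.2,0],[0.1,-0.2,0],[0,0,0],[0,0,0],[0,0,0],[0,0,0],[0,0,0],[0,0,0],[0,0,0],[0,0,0]],"twist":[[0,0,0],[0,0,0],[0,0,-0.03],[0,0,-0.05],[0,0,-0.055],[0,0,-0.055],[0,0,-0.055],[0,0,-0.05],[0,0,-0.026],[0,0,0]]}'
python3 go.py 466 155 300 1.505
python3 - <<'E'
from h import *
im=optics.get_image("wrist");cv2.imwrite("pics/w4.png",im["color"][:,:,::-1])
E
```

```text
clock: 7.78
eef_pos: [465.7, 155.6, 301.1]
tool_rot: [3.142, -0.0, 0.496]
force: [1.0, 0.3, -0.9]
width: 10.1
gripper_force: 58.8
clock: 9.02
eef_pos: [464.2, 198.7, 300.8]
tool_rot: [-3.141, 0.0, 1.504]
force: [-0.8, -0.8, -2.5]
width: 9.8
gripper_force: 58.9
t 9.03 at [464.2 198.7 300.8] rot [-3.1412e+00  1.0000e-04  1.5042e+00] w 9.8 F [-0.8 -0.8 -2.5] gf 58.9 q7 -0.73
shift [-0.435  0.047  0.008] len 0.44 twist z total -0.0003
```

View pics/w4.png

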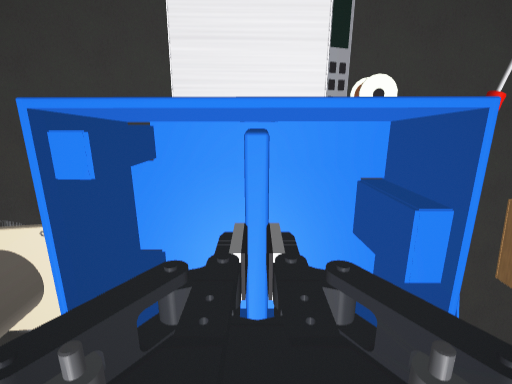

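```bash
python3 -m jog '{"claw":[0,0,0,0],"xyz":[[-0.2,0,0],[-0.3,0,0],[0,0,0],[0,0,0]],"twist":[[0,0,0],[0,0,0],[0,0,0],[0,0,0]]}'
python3 - <<'E'
from h import *
im=optics.get_image("wrist"); c=cam(im); print(np.array(readout.read_state()["eef_pos"]).round(1))
print(proj(c,pts([466,355,-.066],box(200,180,70))).round())
for v in (20,40,60,75,85,92): print(v, im["color"][v,140:200:1,1].tolist())
for v in (20,50): print(v, im["color"][v,300:360:1,1].tolist())
a=im["color"][0:110,130:380,::-1]; cv2.imwrite("pics/w5.png",cv2.resize(a,None,fx=3.2,fy=3.2,interpolation=cv2.INTER_CUBIC))
E
```

```text
clock: 9.57
eef_pos: [461.7, 149.1, 300.9]
tool_rot: [3.141, -0.001, 1.504]
force: [-0.2, -0.4, -2.7]
width: 9.6
gripper_force: 58.9
[461.8 149.4 300.9]
[[338. -99.]
 [328.  72.]
 [172.  73.]
 [160. -99.]]
20 [54, 53, 55, 53, 55, 54, 55, 54, 55, 54, 56, 55, 55, 54, 55, 56, 55, 55, 52, 53, 55, 54, 53, 53, 54, 83, 232, 218, 230, 228, 228, 229, 228, 229, 229, 229, 229, 229, 229, 229, 229, 229, 229, 229, 229, 230, 230, 230, 230, 230, 230, 230, 230, 230, 230, 230, 230, 230, 230, 230]
40 [55, 55, 56, 56, 56, 57, 55, 56, 55, 55, 56, 54, 55, 56, 56, 56, 57, 53, 55, 56, 56, 54, 55, 55, 57, 55, 55, 236, 210, 226, 228, 228, 229, 229, 229, 229, 229, 229, 229, 228, 229, 229, 229, 229, 229, 229, 230, 230, 230, 230, 230, 229, 230, 230, 230, 230, 231, 231, 231, 231]
60 [55, 54, 56, 57, 56, 55, 56, 54, 55, 55, 56, 55, 56, 56, 56, 54, 57, 56, 55, 54, 56, 55, 56, 56, 55, 56, 55, 54, 164, 188, 223, 234, 235, 234, 235, 235, 235, 235, 235, 235, 235, 235, 235, 235, 235, 235, 236, 236, 235, 236, 236, 236, 236, 236, 236, 236, 236, 236, 236, 236]
75 [54, 55, 55, 56, 55, 57, 57, 58, 56, 55, 55, 55, 55, 54, 54,
[... 578 characters left out ...]
 53, 55, 53, 55, 56, 56, 56, 56, 58, 59, 57, 56, 55, 56, 55, 56, 55, 56, 56, 54, 55, 53, 54, 55, 55, 55, 54, 55, 54, 55]
20 [236, 237, 237, 237, 237, 237, 237, 237, 237, 237, 237, 237, 236, 237, 236, 236, 237, 236, 237, 237, 236, 237, 237, 236, 236, 236, 236, 232, 201, 236, 129, 124, 97, 102, 101, 112, 125, 126, 143, 143, 141, 141, 140, 141, 141, 141, 141, 141, 141, 141, 141, 148, 68, 53, 52, 51, 53, 54, 53, 53]
50 [236, 237, 237, 237, 236, 237, 237, 236, 236, 236, 236, 236, 237, 236, 236, 236, 236, 236, 236, 236, 236, 236, 236, 236, 236, 232, 203, 235, 129, 128, 76, 75, 56, 55, 58, 65, 134, 145, 145, 88, 43, 38, 38, 40, 38, 40, 142, 143, 143, 113, 58, 54, 54, 55, 53, 85, 245, 254, 254, 254]
```

View pics/w5.png

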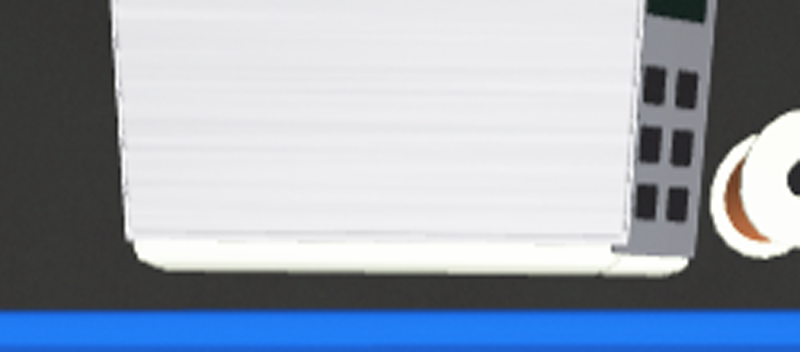

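```bash
python3 - <<'E'
from h import *
im=optics.get_image("wrist"); c=cam(im)
def f(p):
    q=[p[0],p[1],p[2]/100]; n=proj(c,pts(q,[[-100,-90,70],[100,-90,70],[-100,0,70],[100,0,70]]))
    e=lambda A,B,v:A[0]+(B[0]-A[0])*(v-A[1])/(B[1]-A[1])
    return np.r_[n[0,1]-74.4,n[1,1]-75.2,[e(n[0],n[2],v)-u for v,u in((20,165.5),(40,166.8),(60,168.2))],[e(n[1],n[3],v)-u for v,u in((20,329.6),(50,327.6))]]
r=least_squares(f,[466,355,-6.6]); print(r.x.round(2),r.fun.round(2))
E
python3 go.py 464 355 300 1.495
```

```text
[463.17 352.76  -7.28] [-0.08  0.08  0.74  0.8   0.75 -1.18 -1.09]
t 9.68 at [461.8 149.4 300.8] rot [ 3.1413e+00 -8.0000e-04  1.5052e+00] w 10.0 F [-0.5 -0.3 -1.4] gf 58.9 q7 -0.62
shift [ 2.053 -0.113  0.01 ] len 2.06 twist z total 0.0032
```

```bash
python3 -m jog '{"claw":[0,0,0,0,0,0,0,0,0,0],"xyz":[[0.2,-0.02,0],[0.4,-0.02,0],[0.4,-0.02,0],[0.4,-0.02,0.2],[0.4,-0.02,0.4],[0.24,-0.01,0.4],[0,0,0.4],[0,0,0.2],[0,0,0],[0,0,0]],"twist":[[0,0,0],[0,0,0.002],[0,0,0],[0,0,0],[0,0,0],[0,0,0],[0,0,0],[0,0,0],[0,0,0],[0,0,0]]}'
python3 go.py 464 354 108 1.499;python3 - <<'E'
from h import *
im=optics.get_image("side");cv2.imwrite("pics/sd4.png",cv2.resize(im["color"][180:384,130:390,::-1],None,fx=2.5,fy=2.5))
E
```

```text
clock: 10.92
eef_pos: [465.8, 353.6, 141.5]
tool_rot: [3.141, -0.002, 1.498]
force: [0.2, -0.3, -0.8]
width: 9.7
gripper_force: 58.9
t 10.93 at [465.8 353.6 141.5] rot [ 3.1406e+00 -1.6000e-03  1.4981e+00] w 9.7 F [ 0.2 -0.3 -0.8] gf 58.9 q7 -1.11
shift [ 0.002 -0.018  0.335] len 0.34 twist z total -0.0003
```

View pics/sd4.png

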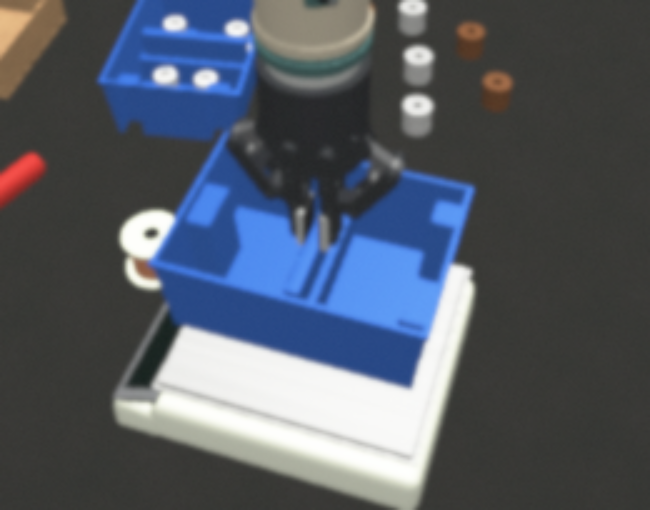

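The side view shows the held tray level above the platform and aligned with it. I'll lower it gently.

```bash
python3 -m jog '{"claw":[0,0,0,0,0,0,0,0,0,0],"xyz":[[0,-0.018,0.1],[0,0,0.08],[0,0,0.04],[0,0,0.03],[0,0,0.02],[0,0,0.02],[0,0,0.02],[0,0,0.01],[0,0,0],[0,0,0]],"twist":[[0,0,0],[0,0,0],[0,0,0],[0,0,0],[0,0,0],[0,0,0],[0,0,0],[0,0,0],[0,0,0],[0,0,0]]}'
python3 -c "
from h import *
for i in range(3): optics.get_image('wrist'); s=readout.read_state(); print(np.round(s['eef_pos'],1),np.round(s['force'],1))"
```

```text
clock: 12.22
eef_pos: [463.7, 352.7, 108.7]
tool_rot: [3.141, -0.0, 1.498]
force: [0.5, -1.0, -0.6]
width: 9.7
gripper_force: 58.9
[463.7 352.7 108.7] [ 0.5  0.  -2.4]
[463.7 352.6 108.7] [-0.  -0.7 -2. ]
[463.7 352.6 108.7] [ 0.3  0.5 -2.1]
```

```bash
for k in 1; do python3 -m jog '{"claw":[0,0,0,0],"xyz":[[0,0,0.01],[0,0,0.01],[0,0,0],[0,0,0]],"twist":[[0,0,0],[0,0,0],[0,0,0],[0,0,0]]}' | grep -E "eef|force:"; python3 -m jog '{"claw":[0,0,0],"xyz":[[0,0,0.01],[0,0,0],[0,0,0]],"twist":[[0,0,0],[0,0,0],[0,0,0]]}'| grep -E "eef|force:"; done
python3 -c "
from h import *
for i in range(3): optics.get_image('wrist'); s=readout.read_state(); print(np.round(s['eef_pos'],1),np.round(s['force'],1))"
```

```text
eef_pos: [463.8, 352.7, 106.7]
force: [-0.2, 0.2, -0.6]
gripper_force: 59.0
eef_pos: [463.9, 352.7, 105.8]
force: [1.4, -0.4, 0.9]
gripper_force: 59.2
[463.9 352.7 105.8] [ 0.8 -0.5  1.4]
[463.9 352.7 105.8] [1.5 0.2 0.8]
[463.9 352.7 105.7] [ 1.5 -1.   1.2]
```

```bash
python3 -m jog '{"claw":[0.15,0.3,0.6,1,1,1,1,1,1,1,1],"xyz":[[0,0,0],[0,0,0],[0,0,0],[0,0,0],[0,0,-0.1],[0,0,-0.3],[0,0,-0.4],[0,0,-0.5],[0,0,-0.5],[0,0,0],[0,0,0]],"twist":[[0,0,0],[0,0,0],[0,0,0],[0,0,0],[0,0,0],[0,0,0],[0,0,0],[0,0,0],[0,0,0],[0,0,0],[0,0,0]]}'
python3 go.py 464 354 300 1.499
python3 - <<'E'
from h import *
im=optics.get_image("wrist");cv2.imwrite("pics/w6.png",im["color"][:,:,::-1])
for n in("scene","side"):
    i=optics.get_image(n); cv2.imwrite(f"pics/{n}6.png",i["color"][:,:,::-1])
    print(n,[(round(d["score"],2),np.round(d["rect"]).astype(int).tolist()) for d in optics.boxes_of(n,"weight_1")])
E
```

```text
clock: 14.78
eef_pos: [463.4, 352.2, 285.7]
tool_rot: [3.141, 0.0, 1.498]
force: [-0.7, 0.0, -0.5]
width: 85.1
gripper_force: 0.0
t 14.78 at [463.4 352.2 285.7] rot [3.1414e+00 4.0000e-04 1.4977e+00] w 85.1 F [-0.7  0.  -0.5] gf 0.0 q7 -1.02
shift [ 0.019  0.005 -0.143] len 0.14 twist z total -0.0004
scene [(0.59, [223, 177, 13, 16]), (0.55, [218, 207, 78, 60]), (0.44, [199, 186, 9, 14]), (0.42, [209, 170, 9, 14]), (0.4, [229, 160, 10, 11])]
side [(0.63, [320, 209, 15, 15]), (0.63, [170, 169, 69, 66]), (0.59, [292, 220, 10, 14]), (0.58, [292, 201, 13, 14]), (0.41, [312, 186, 10, 18]), (0.41, [262, 191, 8, 16])]
```

View pics/w6.png

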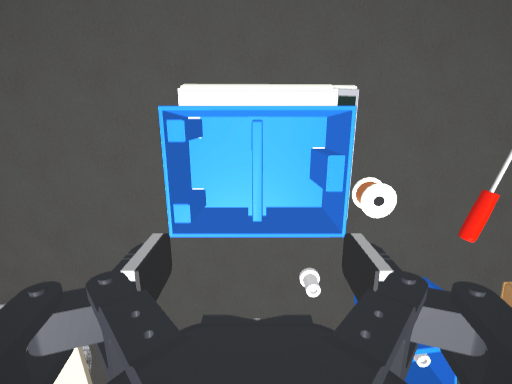

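Run:
```python
from h import *
im=cv2.imread("pics/w6.png"); g=im[:,:,1]
for u in (190,230,270,320): print(u,g[80:108,u].tolist())
for v in (96,101): print(v,g[v,172:190].tolist(),g[v,328:362].tolist())
I=optics.get_image("wrist"); c=cam(I)
L=box(200,142,145); uv=np.array([[355.5,106.5],[347,237.5],[170,236.5],[159.5,106]])
f=lambda p:(proj(c,pts([p[0],p[1],p[2]/100],L))-uv).ravel()
r=least_squares(f,[464,353,-7]); print(r.x.round(2),r.fun.round(1))
for q in ([464,353.5,-.072],): print(proj(c,pts(q,[[-100,90,69],[100,90,69],[-100,100,55],[100,100,55]])).round(1))
```

```text
190 [82, 84, 83, 126, 226, 251, 254, 254, 255, 255, 253, 254, 255, 255, 255, 255, 255, 255, 255, 255, 255, 255, 255, 255, 255, 244, 181, 188]
230 [85, 86, 86, 104, 219, 251, 254, 254, 255, 255, 251, 254, 255, 255, 255, 255, 255, 255, 255, 255, 255, 255, 255, 255, 255, 245, 185, 188]
270 [83, 83, 84, 83, 208, 249, 254, 255, 255, 255, 252, 253, 255, 255, 255, 255, 255, 255, 255, 255, 255, 255, 255, 255, 255, 245, 185, 189]
320 [87, 87, 86, 87, 201, 247, 254, 255, 254, 254, 253, 252, 255, 255, 255, 255, 255, 255, 255, 255, 255, 255, 255, 255, 255, 243, 184, 189]
96 [87, 86, 85, 86, 86, 85, 255, 254, 255, 255, 255, 255, 255, 255, 255, 255, 255, 255] [255, 255, 255, 255, 255, 255, 255, 255, 250, 255, 152, 78, 75, 96, 96, 97, 96, 95, 96, 96, 118, 118, 118, 118, 118, 118, 118, 117, 208, 209, 183, 87, 83, 81]
101 [85, 82, 84, 86, 85, 84, 251, 248, 254, 255, 255, 255, 255, 255, 255, 255, 255, 255] [255, 255, 255, 255, 255, 255, 255, 253, 254, 248, 64, 59, 59, 59, 59, 59, 58, 58, 58, 59, 59, 58, 59, 58, 59, 59, 59, 135, 208, 218, 105, 82, 80, 82]
[463.52 352.    -7.28] [ 0.6  0.6 -2.1 -1.7  0.9 -0.8  0.4  1.2]
[[178.6  91.3]
 [337.7  91. ]
 [180.9  84. ]
 [335.3  83.6]]
```

```bash
python3 go.py 500 -20 300 3.07
python3 - <<'E'
from h import *
c=cam(optics.get_image("scene"))
for n,u,z in (("brown",(211,176),15),("brown",(233,166),15),("pink",(226,207),15),("jar",(203,209),20),("cleaner",(160,228),50)): print(n,ground(c,u,z).round())
E
```

```text
t 15.07 at [463.3 352.3 284.7] rot [-3.1402e+00  1.1000e-03  1.4978e+00] w 85.5 F [ 0.5 -0.2  0.1] gf 0.0 q7 -1.02
shift [-3.686  0.637 -0.15 ] len 3.74 twist z total -0.5004
brown [ 401. -103.   15.]
brown [362. -22.  15.]
pink [543. -64.  15.]
jar [ 547. -138.   20.]
cleaner [ 628. -269.   50.]
```

```bash
python3 -m jog '{"claw":[1,1,1,1,1,1,1,1,1,0.7,0.7],"xyz":[[-0.2,0.03,-0.1],[-0.5,0.1,-0.05],[-0.5,0.1,0],[-0.5,0.1,0],[-0.5,0.1,0],[-0.5,0.1,0],[-0.5,0.1,0],[-0.49,0.03,0],[0,0,0],[0,0,0],[0,0,0]],"twist":[[0,0,0],[0,0,0],[0,0,0],[0,0,0],[0,0,0],[0,0,0],[0,0,0],[0,0,0],[0,0,-0.03],[0,0,-0.05],[0,0,-0.05]]}' | head -3
python3 -m jog '{"claw":[0.7,0.7,0.7,0.7,0.7,0.7,0.7,0.7,0.7,0.7],"xyz":[[0,0,0],[0,0,0],[0,0,0],[0,0,0],[0,0,0],[0,0,0],[0,0,0],[0,0,0],[0,0,0],[0,0,0]],"twist":[[0,0,-0.05],[0,0,-0.05],[0,0,-0.05],[0,0,-0.05],[0,0,-0.05],[0,0,-0.05],[0,0,-0.05],[0,0,-0.02],[0,0,0],[0,0,0]]}'
cat > wts.py <<'E'
# white/silver blobs with a dark bore in wrist view
from h import *
im=optics.get_image("wrist"); c=cam(im); a=im["color"].astype(int); s=a.max(2)-a.min(2)
m=((a.min(2)>120)&(s<40)).astype(np.uint8)*255
n,l,st,ce=cv2.connectedComponentsWithStats(m); tcp=np.array(readout.read_state()["eef_pos"])
for i in range(1,n):
    if 60<st[i,4]<6000:
        # refine: fit hull of cylinder silhouette
        k,_=cv2.findContours((l==i).astype(np.uint8),0,2); H=np.zeros_like(m); cv2.fillConvexPoly(H,cv2.convexHull(max(k,key=len)),255)
        g=ground(c,ce[i],15); th=np.linspace(0,2*np.pi,24,endpoint=False)
        cyl=np.vstack([np.c_[15*np.cos(th),15*np.sin(th),0*th+z] for z in(0,30)])
        p,e=fitsil([(c,H)],cyl,[g[0],g[1],0])
        print(st[i].tolist(),"pos",p[:2].round(1),"err",round(e,3))
cv2.imwrite("pics/wk.png",im["color"][:,:,::-1])
E
python3 wts.py; python3 go.py 441 35 100 3.07
```

```text
clock: 16.5
eef_pos: [502.0, -21.8, 301.3]
tool_rot: [3.142, 0.001, 1.91]
clock: 17.75
eef_pos: [502.3, -21.0, 300.9]
tool_rot: [-3.141, 0.0, 3.066]
force: [-0.3, -0.4, 0.0]
width: 59.8
gripper_force: 0.0
[281, 102, 22, 22, 354] pos [439.2  36. ] err 0.069
[228, 115, 20, 22, 318] pos [452.4 -46.3] err 0.088
[171, 135, 20, 21, 314] pos [ 475.4 -136. ] err 0.229
[340, 160, 27, 24, 495] pos [538.3 130.2] err 0.132
[420, 206, 49, 41, 1056] pos [636.5 295.9] err 0.636
[82, 223, 48, 43, 1228] pos [ 629. -296.] err 0.63
[164, 228, 29, 42, 393] pos [ 659.7 -173.9] err 0.522
[321, 228, 29, 42, 395] pos [681.9 106. ] err 0.519
[301, 236, 20, 48, 443] pos [690.5  57.8] err 0.566
[249, 243, 20, 18, 234] pos [661.4 -29.2] err 0.532
[256, 271, 19, 28, 409] pos [729.6 -23.2] err 0.136
[109, 329, 34, 23, 313] pos [ 831.7 -294.3] err 0.601
[82, 357, 31, 27, 454] pos [ 908.9 -364.1] err 0.238
t 17.8 at [502.4 -20.8 300.9] rot [-3.1410e+00  3.0000e-04  3.0669e+00] w 59.8 F [-0.3 -1.2 -0.4] gf 0.0 q7 1.12
shift [0.654 0.512 2.008] len 2.17 twist z total -0.001
```

View pics/wk.png

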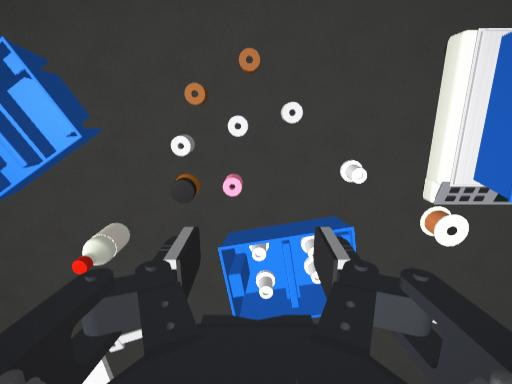

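Three silver weights sit at (292,112), (238,126) and (181,146). The brown ones at (249,60) and (195,94) and the pink one at (232,185) are excluded. I'll take the weight at (292,112) first.

```bash
python3 -m jog '{"claw":[0.7,0.7,0.7,0.7,0.7,0.7,0.7,0.7,0.7],"xyz":[[0.2,0.15,0.2],[0.3,0.2,0.4],[0.16,0.17,0.5],[0,0,0.5],[0,0,0.4],[0,0,0.2],[0,0,0],[0,0,0],[0,0,0]],"twist":[[0,0,0],[0,0,0],[0,0,0],[0,0,0],[0,0,0],[0,0,0],[0,0,0],[0,0,0],[0,0,0]]}' | head -2
python3 wts.py | head -4;  python3 go.py 440 35.8 5 3.066
```

```text
clock: 18.92
eef_pos: [441.4, 36.5, 81.6]
[237, 171, 39, 46, 1354] pos [439.4  35.8] err 0.032
[137, 192, 47, 47, 1566] pos [452.6 -46.2] err 0.03
[486, 212, 26, 121, 1614] pos [574.  268.6] err 0.546
[36, 223, 57, 48, 1861] pos [ 475.3 -135.1] err 0.027
t 18.98 at [441.3  36.4  81.5] rot [3.1414e+00 2.0000e-03 3.0679e+00] w 59.5 F [-0.2 -0.3  0.3] gf 0.0 q7 0.63
shift [ 0.014 -0.007  0.765] len 0.77 twist z total 0.0006
```

```bash
python3 -m jog '{"claw":[0.7,0.7,0.7,0.7,0.7,0.2,0.2,0.2,0.2,0.2,0.2],"xyz":[[0.018,-0.005,0.3],[0,0,0.3],[0,0,0.16],[0,0,0],[0,0,0],[0,0,0],[0,0,0],[0,0,0],[0,0,0],[0,0,0],[0,0,0]],"twist":[[0,0,0],[0,0,0],[0,0,0],[0,0,0],[0,0,0],[0,0,0],[0,0,0],[0,0,0],[0,0,0],[0,0,0],[0,0,0]]}'
python3 -m jog '{"claw":[0.2,0.2,0.2,0.2,0.2,0.2,0.2],"xyz":[[0,0,-0.1],[0,0,-0.3],[0,0,-0.5],[0,0,-0.5],[0,0,-0.2],[0,0,0],[0,0,0]],"twist":[[0,0,0],[0,0,0],[0,0,0],[0,0,0],[0,0,0],[0,0,0],[0,0,0]]}'
python3 - <<'E'
from h import *
T=[463.5,352.0,-.0728]
for q in ([-30,24,0],[-55,-24,0],[42,0,0]): print(pts(T,q).round(1))
E
```

```text
clock: 20.35
eef_pos: [439.2, 36.0, 5.7]
tool_rot: [-3.141, 0.002, 3.068]
force: [-0.5, -0.6, 9.7]
width: 25.2
gripper_force: 58.4
clock: 21.22
eef_pos: [437.8, 35.5, 163.9]
tool_rot: [-3.141, -0.002, 3.068]
force: [-0.0, -0.3, -2.1]
width: 25.0
gripper_force: 59.1
[[435.3 378.1   0. ]]
[[406.9 332.1   0. ]]
[[505.4 348.9   0. ]]
```

```bash
python3 wts.py | head -5; python3 go.py 435.3 378.1 200 3.068
python3 - <<'E'
from h import *
im=optics.get_image("side"); c=cam(im); u=proj(c,[[438,35.5,170]])[0].astype(int); print(u)
cv2.imwrite("pics/held.png",cv2.resize(im["color"][max(0,u[1]-30):u[1]+40,u[0]-35:u[0]+35,::-1],None,fx=6,fy=6,interpolation=cv2.INTER_CUBIC))
E
```

```text
[169, 178, 28, 32, 610] pos [453.  -47.2] err 0.182
[233, 200, 48, 68, 2436] pos [527.4  29.4] err 0.711
[93, 202, 30, 33, 572] pos [ 475.5 -136. ] err 0.315
[211, 224, 18, 39, 347] pos [514.8 -11.5] err 1.024
[285, 224, 18, 39, 345] pos [520.8  70. ] err 1.012
t 21.27 at [437.6  35.7 163.6] rot [-3.1411e+00 -2.4000e-03  3.0685e+00] w 24.8 F [ 0.1 -0.2 -1.8] gf 59.1 q7 0.79
shift [ 0.274  3.413 -0.365] len 3.44 twist z total 0.0002
[300 178]
```

View pics/held.png

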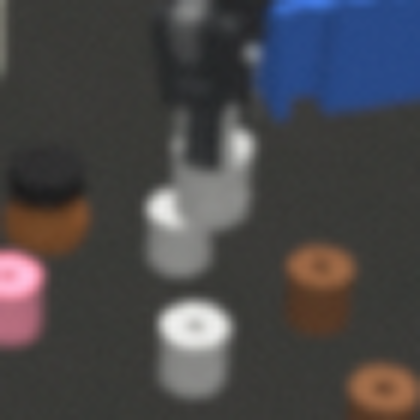

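The weight is held upright, with the fingertips a little above mid-height. Next I carry it to the tray.

```bash
python3 -m jog '{"claw":[0.2,0.2,0.2,0.2,0.2,0.2,0.2,0.2,0.2,0.2,0.2],"xyz":[[0,0.2,-0.3],[0.05,0.45,-0.1],[0.05,0.5,0],[0.05,0.5,0],[0.05,0.5,0],[0.05,0.5,0],[0.02,0.5,0],[0,0.26,0],[0,0,0.2],[0,0,0],[0,0,0]],"twist":[[0,0,0],[0,0,0],[0,0,0],[0,0,0],[0,0,0],[0,0,0],[0,0,0],[0,0,0],[0,0,0],[0,0,0],[0,0,0]]}'; python3 go.py 435.3 378.1 78 3.068
```

```text
clock: 22.7
eef_pos: [436.5, 377.8, 184.2]
tool_rot: [-3.141, -0.001, 3.068]
force: [-0.4, 0.3, -1.8]
width: 25.0
gripper_force: 59.4
t 22.7 at [436.5 377.8 184.2] rot [-3.1407e+00 -8.0000e-04  3.0684e+00] w 25.0 F [-0.4  0.3 -1.8] gf 59.4 q7 0.25
shift [0.011 0.003 1.062] len 1.06 twist z total 0.0001
```

```bash
python3 -m jog '{"claw":[0.2,0.2,0.2,0.2,0.2,0.2,0.2,0.2,0.2,0.2],"xyz":[[0.01,0,0.3],[0,0,0.3],[0,0,0.2],[0,0,0.1],[0,0,0.06],[0,0,0.04],[0,0,0.02],[0,0,0.02],[0,0,0],[0,0,0]],"twist":[[0,0,0],[0,0,0],[0,0,0],[0,0,0],[0,0,0],[0,0,0],[0,0,0],[0,0,0],[0,0,0],[0,0,0]]}'; python3 -m jog '{"claw":[0.2,0.2,0.2],"xyz":[[0,0,0.01],[0,0,0],[0,0,0]],"twist":[[0,0,0],[0,0,0],[0,0,0]]}'
```

```text
clock: 23.95
eef_pos: [435.7, 378.3, 80.8]
tool_rot: [3.141, 0.0, 3.069]
force: [-0.4, -0.2, -1.2]
width: 24.3
gripper_force: 59.4
clock: 24.32
eef_pos: [435.7, 378.2, 79.6]
tool_rot: [3.142, 0.0, 3.069]
force: [0.1, -0.0, -1.5]
width: 24.8
gripper_force: 59.4
```

```bash
python3 -m jog '{"claw":[0.2,0.2,0.2,0.2],"xyz":[[0,0,0.01],[0,0,0.005],[0,0,0],[0,0,0]],"twist":[[0,0,0],[0,0,0],[0,0,0],[0,0,0]]}'; python3 -m jog '{"claw":[0.2,0.2,0.2],"xyz":[[0,0,0.01],[0,0,0],[0,0,0]],"twist":[[0,0,0],[0,0,0],[0,0,0]]}'
```

```text
clock: 24.82
eef_pos: [435.6, 378.2, 78.1]
tool_rot: [-3.142, 0.0, 3.069]
force: [-0.0, -0.4, -1.4]
width: 24.6
gripper_force: 59.4
clock: 25.2
eef_pos: [435.7, 378.3, 77.3]
tool_rot: [3.141, 0.0, 3.068]
force: [-1.1, -0.3, -0.0]
width: 24.9
gripper_force: 59.8
```

```bash
python3 -m jog '{"claw":[0.2,0.2,0.2,0.38,0.45,0.45,0.45,0.45,0.45,0.45,0.45],"xyz":[[0,0,0.008],[0,0,0],[0,0,0],[0,0,0],[0,0,0],[0,0,0],[0,0,-0.2],[0,0,-0.4],[0,0,-0.5],[0,0,-0.3],[0,0,0]],"twist":[[0,0,0],[0,0,0],[0,0,0],[0,0,0],[0,0,0],[0,0,0],[0,0,0],[0,0,0],[0,0,0],[0,0,0],[0,0,0]]}'; python3 wts.py; python3 go.py 452.6 -46.3 150 3.068
```

```text
clock: 26.58
eef_pos: [436.6, 380.6, 220.4]
tool_rot: [3.136, 0.005, 3.069]
force: [-0.1, -0.7, 0.7]
width: 38.4
gripper_force: 0.0
[153, 101, 170, 164, 1791] pos [438.  447.1] err 0.96
[239, 161, 30, 33, 735] pos [452.4 375.4] err 0.293
[193, 225, 23, 40, 394] pos [545.9 300.1] err 0.605
[65, 233, 39, 35, 836] pos [537.3 133.2] err 0.2
[501, 291, 11, 41, 319] pos [705.4 761.1] err 0.418
[461, 362, 30, 22, 462] pos [819.9 717.5] err 0.258
[23, 365, 18, 19, 229] pos [770.8 -21. ] err 0.511
t 26.62 at [436.1 379.3 218.4] rot [3.1385e+00 2.6000e-03 3.0688e+00] w 38.6 F [ 0.3 -0.1 -0.1] gf 0.0 q7 0.28
shift [-0.473 -4.235  0.672] len 4.31 twist z total 0.0003
```

```bash
python3 -m jog '{"claw":[0.45,0.7,0.7,0.7,0.7,0.7,0.7,0.7,0.7,0.7,0.7,0.7],"xyz":[[0,-0.2,0],[-0.05,-0.5,0],[-0.05,-0.5,0],[-0.05,-0.5,0],[-0.05,-0.5,0],[-0.05,-0.5,0],[-0.05,-0.5,0],[-0.05,-0.5,0.2],[-0.05,-0.4,0.4],[-0.07,-0.13,0.4],[0,0,0.3],[0,0,0]],"twist":[[0,0,0],[0,0,0],[0,0,0],[0,0,0],[0,0,0],[0,0,0],[0,0,0],[0,0,0],[0,0,0],[0,0,0],[0,0,0],[0,0,0]]}' | head -2;  python3 -m jog '{"claw":[0.7],"xyz":[[0,0,0]],"twist":[[0,0,0]]}'|head -2; python3 wts.py|head -4; python3 go.py 452.6 -46.3 5 3.068
```

```text
clock: 28.12
eef_pos: [449.5, -46.8, 84.5]
clock: 28.25
eef_pos: [452.0, -46.4, 86.9]
[239, 173, 37, 45, 1293] pos [452.8 -46.3] err 0.034
[135, 204, 46, 46, 1463] pos [ 475.3 -135.3] err 0.036
[163, 226, 31, 56, 551] pos [ 499.9 -117. ] err 0.828
[320, 226, 31, 53, 518] pos [509.   15.4] err 0.933
t 28.3 at [452.3 -46.5  87.3] rot [3.1413e+00 1.6000e-03 3.0693e+00] w 59.8 F [0.4 0.6 0.5] gf 0.0 q7 0.83
shift [-0.001  0.002  0.823] len 0.82 twist z total 0.0004
```

```bash
python3 -m jog '{"claw":[0.7,0.7,0.7,0.7,0.7,0.2,0.2,0.2,0.2,0.2,0.2],"xyz":[[0,0,0.3],[0,0,0.35],[0,0,0.17],[0,0,0],[0,0,0],[0,0,0],[0,0,0],[0,0,0],[0,0,0],[0,0,0],[0,0,0]],"twist":[[0,0,0],[0,0,0],[0,0,0],[0,0,0],[0,0,0],[0,0,0],[0,0,0],[0,0,0],[0,0,0],[0,0,0],[0,0,0]]}'
python3 -m jog '{"claw":[0.2,0.2,0.2,0.2,0.2,0.2,0.2],"xyz":[[0,0,-0.1],[0,0,-0.3],[0,0,-0.5],[0,0,-0.5],[0,0,-0.5],[0,0,-0.1],[0,0,0]],"twist":[[0,0,0],[0,0,0],[0,0,0],[0,0,0],[0,0,0],[0,0,0],[0,0,0]]}'
python3 go.py 406.9 332.1 200 3.068
```

```text
clock: 29.68
eef_pos: [452.3, -47.2, 5.5]
tool_rot: [-3.141, 0.002, 3.068]
force: [-0.5, 0.3, 11.4]
width: 25.1
gripper_force: 58.3
clock: 30.55
eef_pos: [451.3, -47.6, 204.5]
tool_rot: [-3.141, 0.0, 3.068]
force: [-0.4, -0.1, -1.6]
width: 24.8
gripper_force: 59.2
t 30.55 at [451.3 -47.6 204.5] rot [-3.1409e+00  3.0000e-04  3.0677e+00] w 24.8 F [-0.4 -0.1 -1.6] gf 59.2 q7 1.04
shift [0.723 3.754 0.042] len 3.82 twist z total -0.0001
```

```bash
python3 -m jog '{"claw":[0.2,0.2,0.2,0.2,0.2,0.2,0.2,0.2,0.2,0.2,0.2],"xyz":[[0,0.2,0],[0,0.45,0],[0.05,0.5,0],[0.05,0.5,0],[0.1,0.5,0],[0.1,0.5,0],[0.2,0.5,0],[0.2,0.4,0],[0.02,0.2,0.1],[0,0,0.1],[0,0,0]],"twist":[[0,0,0],[0,0,0],[0,0,0],[0,0,0],[0,0,0],[0,0,0],[0,0,0],[0,0,0],[0,0,0],[0,0,0],[0,0,0]]}'|head -2; python3 go.py 406.9 332.1 79 3.068
```

```text
clock: 31.92
eef_pos: [406.4, 329.6, 182.1]
t 31.93 at [406.4 329.6 182.1] rot [-3.1370e+00 -3.1000e-03  3.0679e+00] w 25.1 F [ 0.7 -0.  -1.6] gf 59.3 q7 0.25
shift [-0.006  0.03   1.03 ] len 1.03 twist z total -0.0
```

```bash
python3 -m jog '{"claw":[0.2,0.2,0.2,0.2,0.2,0.2,0.2,0.2,0.2,0.2],"xyz":[[0,0.01,0.3],[0,0,0.3],[0,0,0.2],[0,0,0.1],[0,0,0.06],[0,0,0.03],[0,0,0.02],[0,0,0.01],[0,0,0],[0,0,0]],"twist":[[0,0,0],[0,0,0],[0,0,0],[0,0,0],[0,0,0],[0,0,0],[0,0,0],[0,0,0],[0,0,0],[0,0,0]]}'; python3 go.py 406.9 332.1 78 3.068
```

```text
clock: 33.17
eef_pos: [407.4, 333.3, 82.5]
tool_rot: [3.141, 0.0, 3.069]
force: [-0.0, -0.3, -1.0]
width: 25.1
gripper_force: 59.3
t 33.17 at [407.4 333.3  82.5] rot [3.1413e+00 3.0000e-04 3.0685e+00] w 25.1 F [-0.  -0.3 -1. ] gf 59.3 q7 0.11
shift [ 0.004 -0.012  0.045] len 0.05 twist z total 0.0002
```

```bash
python3 -m jog '{"claw":[0.2,0.2,0.2,0.2,0.2,0.2,0.2],"xyz":[[0,-0.01,0.02],[0,0,0.02],[0,0,0.01],[0,0,0],[0,0,0],[0,0,0],[0,0,0]],"twist":[[0,0,0],[0,0,0],[0,0,0],[0,0,0],[0,0,0],[0,0,0],[0,0,0]]}'|head -4; python3 -m jog '{"claw":[0.2,0.2,0.2],"xyz":[[0,0,0.01],[0,0,0],[0,0,0]],"twist":[[0,0,0],[0,0,0],[0,0,0]]}'|head -4
```

```text
clock: 34.05
eef_pos: [407.3, 332.2, 77.4]
tool_rot: [3.141, 0.0, 3.068]
force: [-0.4, 0.5, -0.7]
clock: 34.42
eef_pos: [407.3, 332.2, 76.4]
tool_rot: [3.141, 0.0, 3.069]
force: [-0.2, 0.1, 0.2]
```

```bash
python3 -m jog '{"claw":[0.2,0.2,0.2,0.38,0.45,0.45,0.45,0.45,0.45,0.45,0.45,0.45],"xyz":[[0,0,0.006],[0,0,0],[0,0,0],[0,0,0],[0,0,0],[0,0,0],[0,0,-0.2],[0,0,-0.4],[0,0,-0.5],[0,0,-0.3],[0,0,0],[0,0,0]],"twist":[[0,0,0],[0,0,0],[0,0,0],[0,0,0],[0,0,0],[0,0,0],[0,0,0],[0,0,0],[0,0,0],[0,0,0],[0,0,0],[0,0,0]]}'|head -4; python3 wts.py|head -4; python3 go.py 475.3 -135.5 217 3.068
```

```text
clock: 35.92
eef_pos: [406.9, 331.0, 214.8]
tool_rot: [-3.14, -0.001, 3.068]
force: [-0.2, 0.1, 0.1]
[193, 125, 176, 140, 2738] pos [378.5 438.3] err 0.95
[243, 164, 30, 33, 751] pos [425.5 329.5] err 0.286
[288, 186, 32, 34, 806] pos [460.2 388.7] err 0.286
[298, 225, 23, 40, 398] pos [522.7 394.2] err 0.614
t 35.98 at [406.7 331.  214.4] rot [-3.1393e+00 -1.6000e-03  3.0683e+00] w 38.5 F [ 0.5 -0.  -0.6] gf 0.0 q7 0.29
shift [-1.026 -4.603 -0.017] len 4.72 twist z total 0.0001
```

```bash
python3 -m jog '{"claw":[0.45,0.7,0.7,0.7,0.7,0.7,0.7,0.7,0.7,0.7,0.7,0.7],"xyz":[[-0.05,-0.2,0],[-0.15,-0.5,0],[-0.15,-0.5,0],[-0.15,-0.5,0],[-0.1,-0.5,0],[-0.1,-0.5,0],[-0.1,-0.5,0],[-0.1,-0.5,0.2],[-0.1,-0.5,0.4],[-0.03,-0.4,0.4],[0,0,0.25],[0,0,0]],"twist":[[0,0,0],[0,0,0],[0,0,0],[0,0,0],[0,0,0],[0,0,0],[0,0,0],[0,0,0],[0,0,0],[0,0,0],[0,0,0],[0,0,0]]}' | head -2;  python3 -m jog '{"claw":[0.7],"xyz":[[0,0,0]],"twist":[[0,0,0]]}'|head -2; python3 wts.py|head -4; python3 go.py 475.3 -135.3 5.5 3.068
```

```text
clock: 37.48
eef_pos: [473.6, -132.1, 89.6]
clock: 37.6
eef_pos: [476.4, -131.3, 92.4]
[234, 170, 37, 44, 1239] pos [ 475.6 -135.2] err 0.034
[163, 226, 31, 56, 563] pos [ 527.4 -203.6] err 0.772
[320, 226, 31, 56, 554] pos [537.  -67.8] err 0.787
[373, 293, 50, 43, 1568] pos [610.   -1.3] err 0.296
t 37.65 at [ 476.8 -131.4   92.9] rot [3.1413e+00 1.2000e-03 3.0701e+00] w 59.7 F [-0.   0.1  0.7] gf 0.0 q7 1.03
shift [ 0.013 -0.04   0.874] len 0.87 twist z total 0.0007
```

```bash
python3 -m jog '{"claw":[0.7,0.7,0.7,0.7,0.7,0.2,0.2,0.2,0.2,0.2,0.2],"xyz":[[0.012,-0.04,0.3],[0,0,0.35],[0,0,0.22],[0,0,0],[0,0,0],[0,0,0],[0,0,0],[0,0,0],[0,0,0],[0,0,0],[0,0,0]],"twist":[[0,0,0],[0,0,0],[0,0,0],[0,0,0],[0,0,0],[0,0,0],[0,0,0],[0,0,0],[0,0,0],[0,0,0],[0,0,0]]}'
python3 -m jog '{"claw":[0.2,0.2,0.2,0.2,0.2,0.2,0.2],"xyz":[[0,0,-0.1],[0,0,-0.3],[0,0,-0.5],[0,0,-0.5],[0,0,-0.5],[0,0,-0.1],[0,0,0]],"twist":[[0,0,0],[0,0,0],[0,0,0],[0,0,0],[0,0,0],[0,0,0],[0,0,0]]}'
python3 go.py 505.4 348.9 200 3.068
```

```text
clock: 39.02
eef_pos: [478.9, -132.1, 9.0]
tool_rot: [3.138, 0.009, 3.072]
force: [-2.9, 9.5, 32.1]
width: 17.2
gripper_force: 15.4
clock: 39.9
eef_pos: [474.4, -136.9, 205.4]
tool_rot: [-3.141, 0.0, 3.068]
force: [0.7, -0.5, 0.0]
width: 16.9
gripper_force: 0.0
t 39.9 at [ 474.4 -136.9  205.4] rot [-3.1407e+00  5.0000e-04  3.0675e+00] w 16.9 F [ 0.7 -0.5  0. ] gf 0.0 q7 1.21
shift [0.05  4.867 0.049] len 4.87 twist z total -0.0001
```

```bash
python3 -m jog '{"claw":[0.7,0.7,0.7,0.7],"xyz":[[0,0,0],[0,0,0],[0,0,0],[0,0,0]],"twist":[[0,0,0],[0,0,0],[0,0,0],[0,0,0]]}'|head -2; python3 wts.py|head -6
python3 - <<'E'
import cv2
a=cv2.imread("pics/wk.png"); cv2.imwrite("pics/wk2.png",a)
E
```

```text
clock: 40.4
eef_pos: [474.5, -136.1, 204.8]
[244, 155, 26, 29, 569] pos [ 475.3 -136.5] err 0.038
[445, 186, 47, 33, 1048] pos [538.5 129.4] err 0.21
[303, 207, 48, 63, 839] pos [555.5 -58.3] err 0.546
[163, 226, 31, 56, 546] pos [ 585.6 -251.7] err 0.424
[490, 377, 15, 7, 66] pos [868.2 225.5] err 0.279
```

```bash
python3 go.py 475.4 -136.3 30 3.068; python3 -m jog '{"claw":[0.7,0.7,0.7,0.7,0.7,0.7,0.7,0.7],"xyz":[[-0.01,0,0.3],[0,0,0.5],[0,0,0.5],[0,0,0.4],[0,0,0.1],[0,0,0],[0,0,0],[0,0,0]],"twist":[[0,0,0],[0,0,0],[0,0,0],[0,0,0],[0,0,0],[0,0,0],[0,0,0],[0,0,0]]}'; python3 wts.py|head -3; python3 go.py 475.4 -136.3 1 3.068
python3 - <<'E'
from h import *
for n in("scene","side"):
    optics.get_image(n); print(n,[(round(d["score"],2),np.round(d["rect"]).astype(int).tolist()) for d in optics.boxes_of(n,"weight_1")])
E
```

```text
t 40.45 at [ 474.6 -136.1  204.9] rot [ 3.1413e+00 -4.0000e-04  3.0687e+00] w 59.7 F [-1.   1.1 -0.5] gf 0.0 q7 1.21
shift [-0.009 -0.002  1.749] len 1.75 twist z total 0.0002
clock: 41.45
eef_pos: [476.6, -136.7, 26.4]
tool_rot: [-3.141, 0.003, 3.068]
force: [-0.8, 0.3, 0.9]
width: 59.7
gripper_force: 0.0
[232, 188, 51, 61, 2375] pos [ 475.3 -136.6] err 0.023
[163, 226, 31, 56, 558] pos [ 497.4 -182.4] err 1.946
[320, 226, 31, 56, 551] pos [503.1 -95.6] err 1.983
t 41.5 at [ 476.4 -136.7   26.2] rot [-3.1411e+00  2.1000e-03  3.0680e+00] w 59.2 F [-0.3 -0.1 -0.6] gf 0.0 q7 0.92
shift [0.011 0.003 0.252] len 0.25 twist z total 0.0
scene [(0.63, [329, 146, 7, 9]), (0.55, [198, 189, 10, 9]), (0.53, [88, 154, 80, 61]), (0.46, [230, 162, 7, 10]), (0.45, [224, 201, 6, 13]), (0.21, [326, 127, 53, 59])]
side [(0.83, [283, 282, 15, 21]), (0.71, [262, 306, 14, 14]), (0.53, [318, 208, 18, 16]), (0.52, [309, 187, 15, 17]), (0.41, [261, 191, 13, 12])]
```

```bash
python3 -m jog '{"claw":[0.7,0.7,0.7,0.7,0.7],"xyz":[[0.01,0,0.1],[0,0,0.1],[0,0,0.05],[0,0,0],[0,0,0]],"twist":[[0,0,0],[0,0,0],[0,0,0],[0,0,0],[0,0,0]]}'; python3 -m jog '{"claw":[0.4,0.2,0.2,0.2,0.2,0.2,0.2],"xyz":[[0,0,0],[0,0,0],[0,0,0],[0,0,0],[0,0,0],[0,0,0],[0,0,0]],"twist":[[0,0,0],[0,0,0],[0,0,0],[0,0,0],[0,0,0],[0,0,0],[0,0,0]]}'
```

```text
clock: 42.32
eef_pos: [474.7, -136.1, 0.2]
tool_rot: [3.142, 0.0, 3.069]
force: [-0.1, -1.0, -0.7]
width: 59.8
gripper_force: 0.0
clock: 43.2
eef_pos: [474.8, -136.3, 0.8]
tool_rot: [-3.141, 0.001, 3.068]
force: [-0.6, 0.3, 5.0]
width: 26.7
gripper_force: 58.7
```

```bash
python3 -m jog '{"claw":[0.2,0.2,0.2,0.2,0.2,0.2,0.2],"xyz":[[0,0,-0.1],[0,0,-0.3],[0,0,-0.5],[0,0,-0.5],[0,0,-0.5],[0,0,-0.1],[0,0,0]],"twist":[[0,0,0],[0,0,0],[0,0,0],[0,0,0],[0,0,0],[0,0,0],[0,0,0]]}'
python3 go.py 505.4 348.9 200 3.068
```

```text
clock: 44.08
eef_pos: [474.3, -136.6, 200.3]
tool_rot: [-3.141, 0.0, 3.068]
force: [0.5, -0.2, -1.7]
width: 26.6
gripper_force: 59.3
t 44.08 at [ 474.3 -136.6  200.3] rot [-3.1408e+00  3.0000e-04  3.0679e+00] w 26.6 F [ 0.5 -0.2 -1.7] gf 59.3 q7 1.2
shift [ 0.047  4.865 -0.   ] len 4.87 twist z total -0.0
```

```bash
python3 -m jog '{"claw":[0.2,0.2,0.2,0.2,0.2,0.2,0.2,0.2,0.2,0.2,0.2,0.2],"xyz":[[0,0.2,0],[0,0.47,0],[0,0.5,0],[0,0.5,0],[0,0.5,0],[0,0.5,0],[0.02,0.5,0],[0.03,0.5,0],[0,0.5,0],[0,0.45,0],[0,0.24,0],[0,0,0]],"twist":[[0,0,0],[0,0,0],[0,0,0],[0,0,0],[0,0,0],[0,0,0],[0,0,0],[0,0,0],[0,0,0],[0,0,0],[0,0,0],[0,0,0]]}'|head -2
python3 -m jog '{"claw":[0.2,0.2,0.2,0.2],"xyz":[[0,0,0.2],[0,0,0.2],[0,0,0],[0,0,0]],"twist":[[0,0,0],[0,0,0],[0,0,0],[0,0,0]]}'; python3 go.py 505.4 348.9 75 3.068
```

```text
clock: 45.58
eef_pos: [503.1, 350.5, 197.7]
clock: 46.08
eef_pos: [505.3, 348.6, 160.2]
tool_rot: [3.142, -0.0, 3.068]
force: [-0.4, 0.1, -1.3]
width: 26.3
gripper_force: 59.5
t 46.08 at [505.3 348.6 160.2] rot [ 3.1416e+00 -1.0000e-04  3.0681e+00] w 26.3 F [-0.4  0.1 -1.3] gf 59.5 q7 0.35
shift [-0.001  0.004  0.852] len 0.85 twist z total 0.0
```

```bash
python3 -m jog '{"claw":[0.2,0.2,0.2,0.2,0.2,0.2,0.2,0.2],"xyz":[[0,0,0.3],[0,0,0.3],[0,0,0.15],[0,0,0.06],[0,0,0.03],[0,0,0],[0,0,0],[0,0,0]],"twist":[[0,0,0],[0,0,0],[0,0,0],[0,0,0],[0,0,0],[0,0,0],[0,0,0],[0,0,0]]}'|head -4; python3 -m jog '{"claw":[0.2,0.2,0.2,0.2],"xyz":[[0,0,0.01],[0,0,0.01],[0,0,0],[0,0,0]],"twist":[[0,0,0],[0,0,0],[0,0,0],[0,0,0]]}'|head -4;python3 -m jog '{"claw":[0.2,0.2,0.2],"xyz":[[0,0,0.01],[0,0,0],[0,0,0]],"twist":[[0,0,0],[0,0,0],[0,0,0]]}'|head -4
```

```text
clock: 47.08
eef_pos: [505.4, 349.0, 76.6]
tool_rot: [3.141, 0.001, 3.068]
force: [1.1, 0.2, -1.3]
clock: 47.58
eef_pos: [505.1, 348.8, 74.1]
tool_rot: [-3.142, -0.0, 3.069]
force: [-0.3, -0.3, -1.3]
clock: 47.95
eef_pos: [505.1, 348.8, 73.1]
tool_rot: [-3.142, -0.0, 3.068]
force: [0.5, -0.2, -1.9]
```

```bash
python3 -m jog '{"claw":[0.2,0.2,0.2,0.2],"xyz":[[0,0,0.01],[0,0,0.006],[0,0,0],[0,0,0]],"twist":[[0,0,0],[0,0,0],[0,0,0],[0,0,0]]}'|head -4;python3 -m jog '{"claw":[0.2,0.2,0.2],"xyz":[[0,0,0.01],[0,0,0],[0,0,0]],"twist":[[0,0,0],[0,0,0],[0,0,0]]}'|head -4
```

```text
clock: 48.45
eef_pos: [505.2, 348.8, 71.5]
tool_rot: [-3.142, 0.0, 3.069]
force: [-0.2, 0.5, -1.4]
clock: 48.82
eef_pos: [505.2, 348.9, 70.7]
tool_rot: [3.142, 0.0, 3.069]
force: [-0.8, -0.8, 0.2]
```

```bash
python3 -m jog '{"claw":[0.2,0.38,0.5,0.5,0.5,0.5,0.5,0.5,0.7,0.7],"xyz":[[0,0,0.006],[0,0,0],[0,0,0],[0,0,0],[0,0,-0.2],[0,0,-0.4],[0,0,-0.5],[0,0,-0.5],[0,0,-0.3],[0,0,0]],"twist":[[0,0,0],[0,0,0],[0,0,0],[0,0,0],[0,0,0],[0,0,0],[0,0,0],[0,0,0],[0,0,0],[0,0,0]]}'|head -4; python3 -m jog '{"claw":[1,1,1,1,1,1,1,1,1,1,1,1],"xyz":[[0,0,0],[0,0,0],[0,0,0],[0,0,0],[0,0,0],[0,0,0],[0,0,0],[0,0,0],[0,0,0],[0,0,0],[0,0,0],[0,0,0]],"twist":[[0,0,0.03],[0,0,0.05],[0,0,0.05],[0,0,0.05],[0,0,0.05],[0,0,0.05],[0,0,0.05],[0,0,0.05],[0,0,0.05],[0,0,0.05],[0,0,0.02],[0,0,0]]}'; python3 go.py 463.5 352 265 1.498
```

```text
clock: 50.08
eef_pos: [506.0, 350.5, 264.2]
tool_rot: [3.137, 0.005, 3.069]
force: [-0.3, 0.6, 0.2]
clock: 51.58
eef_pos: [504.6, 348.7, 259.6]
tool_rot: [-3.141, 0.001, 1.499]
force: [-0.4, -0.5, 0.3]
width: 85.4
gripper_force: 0.0
t 51.58 at [504.6 348.7 259.6] rot [-3.1408e+00  7.0000e-04  1.4989e+00] w 85.4 F [-0.4 -0.5  0.3] gf 0.0 q7 -0.92
shift [ 0.004 -0.412 -0.053] len 0.42 twist z total 0.0003
```

```bash
python3 -m jog '{"claw":[1,1,1,1,1],"xyz":[[0,-0.2,0],[0,-0.21,-0.25],[0,0,0],[0,0,0],[0,0,0]],"twist":[[0,0,0],[0,0,0],[0,0,0],[0,0,0],[0,0,0]]}'|head -3; python3 wt.py 256 180 67 67 463.5 352 -.073; python3 go.py 463.5 352 104 1.498
```

```text
clock: 52.2
eef_pos: [464.7, 351.0, 284.0]
tool_rot: [-3.141, 0.001, 1.497]
[  156   104   199   133 22948]
tray [ 4.63058e+02  3.53063e+02 -7.20000e-02] 0.032
rim px [[353.0, 105.0], [343.0, 233.0], [169.0, 234.0], [158.0, 105.0]] bar px [[256.0, 118.0], [256.0, 220.0]] single px [[337.0, 172.0]]
t 52.25 at [464.7 351.2 284. ] rot [-3.1407e+00  1.1000e-03  1.4969e+00] w 85.7 F [ 0.1  0.3 -0.5] gf 0.0 q7 -0.96
shift [ 0.01 -0.01  1.8 ] len 1.8 twist z total -0.0003
```

```bash
python3 -m jog '{"claw":[1,1,1,1,1,1,1,1],"xyz":[[0.01,-0.01,0.3],[0,0,0.5],[0,0,0.4],[0,0,0.25],[0,0,0.1],[0,0,0],[0,0,0],[0,0,0]],"twist":[[0,0,0],[0,0,0],[0,0,0],[0,0,0],[0,0,0],[0,0,0],[0,0,0],[0,0,0]]}'|head -4; python3 go.py 463.3 352.6 105.5 1.498
python3 - <<'E'
from h import *
im=optics.get_image("wrist"); cv2.imwrite("pics/w7.png",im["color"][:,:,::-1]); c=cam(im)
b=blue(im); print(proj(c,pts([463.2,352.8,-.072],[[6,40,133],[-6,40,133],[0,58,133]])).round(1))
for v in (160,): print(im["color"][v,225:290].tolist()[::2])
E
```

```text
clock: 53.25
eef_pos: [463.9, 353.4, 131.1]
tool_rot: [3.14, -0.001, 1.498]
force: [0.1, -0.5, 0.9]
t 53.25 at [463.9 353.4 131.1] rot [ 3.1400e+00 -1.4000e-03  1.4976e+00] w 85.4 F [ 0.1 -0.5  0.9] gf 0.0 q7 -1.04
shift [-0.009 -0.006  0.256] len 0.26 twist z total -0.0001
[[266.9 160.3]
 [245.9 160.4]
 [256.3 128.2]]
[[236, 237, 239], [195, 196, 199], [116, 116, 118], [116, 115, 118], [119, 120, 122], [115, 115, 117], [51, 143, 251], [53, 143, 251], [54, 144, 251], [54, 144, 251], [47, 121, 235], [39, 123, 240], [52, 145, 251], [51, 144, 251], [50, 143, 251], [51, 143, 251], [52, 144, 251], [50, 143, 251], [51, 142, 250], [46, 135, 248], [32, 107, 224], [51, 143, 251], [51, 143, 251], [52, 144, 251], [49, 142, 250], [48, 140, 250], [48, 141, 250], [49, 142, 251], [48, 142, 250], [48, 142, 250], [49, 139, 250], [49, 140, 250], [47, 140, 250]]
```

```bash
python3 -m jog '{"claw":[1,1,1,1,1,0.5,0,0,0,0,0,0],"xyz":[[-0.005,-0.012,0.12],[0,0,0.1],[0,0,0.035],[0,0,0],[0,0,0],[0,0,0],[0,0,0],[0,0,0],[0,0,0],[0,0,0],[0,0,0],[0,0,0]],"twist":[[0,0,0],[0,0,0],[0,0,0],[0,0,0],[0,0,0],[0,0,0],[0,0,0],[0,0,0],[0,0,0],[0,0,0],[0,0,0],[0,0,0]]}'
```

```text
clock: 54.8
eef_pos: [462.4, 352.5, 104.5]
tool_rot: [3.141, -0.0, 1.498]
force: [1.8, -0.5, 1.2]
width: 10.0
gripper_force: 59.9
```

```bash
python3 -m jog '{"claw":[0,0,0,0,0,0,0,0,0,0],"xyz":[[0,0,-0.05],[0,0,-0.1],[0,0,-0.2],[0,0,-0.35],[0,0,-0.4],[0,0,-0.4],[0,0,-0.3],[0,0,-0.15],[0,0,0],[0,0,0]],"twist":[[0,0,0],[0,0,0],[0,0,0],[0,0,0],[0,0,0],[0,0,0],[0,0,0],[0,0,0],[0,0,0],[0,0,0]]}'
python3 -m jog '{"claw":[0,0,0,0,0,0,0,0,0,0,0,0],"xyz":[[-0.15,0.08,0],[-0.3,0.15,0],[-0.4,0.2,0],[-0.4,0.2,0],[-0.4,0.2,0],[-0.4,0.2,0],[-0.4,0.2,0],[-0.4,0.2,0],[-0.4,0.2,0],[-0.4,0.2,0],[-0.4,0.2,0],[-0.4,0.2,0]],"twist":[[0,0,0],[0,0,0],[0,0,0],[0,0,0],[0,0,0],[0,0,0],[0,0,0],[0,0,0],[0,0,0],[0,0,0],[0,0,0],[0,0,0]]}'|head -3
python3 go.py 690 -195 300 1.498
```

```text
clock: 56.05
eef_pos: [461.3, 351.6, 297.8]
tool_rot: [-3.139, 0.002, 1.498]
force: [-0.3, -0.3, -6.6]
width: 9.8
gripper_force: 59.0
clock: 57.55
eef_pos: [651.4, -110.8, 298.2]
tool_rot: [-3.139, 0.001, 1.496]
t 57.55 at [ 651.4 -110.8  298.2] rot [-3.1393e+00  8.0000e-04  1.4965e+00] w 9.9 F [ 0.5  0.7 -6.9] gf 59.1 q7 -0.09
shift [-0.811  0.447 -0.019] len 0.93 twist z total -0.0005
```

```bash
python3 -m jog '{"claw":[0,0,0,0,0,0],"xyz":[[-0.3,0.15,0],[-0.25,0.15,0],[-0.15,0.1,0],[-0.05,0.05,0],[0,0,0],[0,0,0]],"twist":[[0,0,0],[0,0,0],[0,0,0],[0,0,0],[0,0,0],[0,0,0]]}'
python3 - <<'E'
from h import *
im=optics.get_image("wrist"); c=cam(im)
print(proj(c,pts([690,16,-1.483],box(200,142,76)+[[90,0,68]])).round(1).tolist())
a=im["color"][0:115,130:390,::-1]; cv2.imwrite("pics/w8.png",cv2.resize(a,None,fx=3,fy=3,interpolation=cv2.INTER_CUBIC))
m=blue(im)
for v in range(0,100,8): print(v,np.flatnonzero(np.diff(m[v].astype(int))).tolist())
for u in range(180,340,20): print(u,np.flatnonzero(np.diff(m[:110,u].astype(int))).tolist())
E
```

```text
clock: 58.3
eef_pos: [691.0, -184.3, 299.3]
tool_rot: [-3.141, -0.001, 1.499]
force: [0.5, 0.7, -6.9]
width: 9.5
gripper_force: 59.1
[[313.3, 74.6], [203.4, 93.4], [166.0, -94.3], [293.3, -120.0], [256.6, 76.6]]
0 [181, 306]
8 [183, 307]
16 [185, 307]
24 [186, 308]
32 [188, 266, 285, 309]
40 [189, 215, 232, 263, 287, 310]
48 [191, 214, 237, 263, 286, 311]
56 [193, 214, 237, 270, 278, 312]
64 [194, 221, 231, 312]
72 [196, 313]
80 [198, 281]
88 [199, 235]
96 [483, 484]
180 [96]
200 [89, 96]
220 [36, 63, 90, 96]
240 [87, 96]
260 [83, 96]
280 [26, 55, 80, 96]
300 [76, 96]
320 [96]
```

View pics/w8.png

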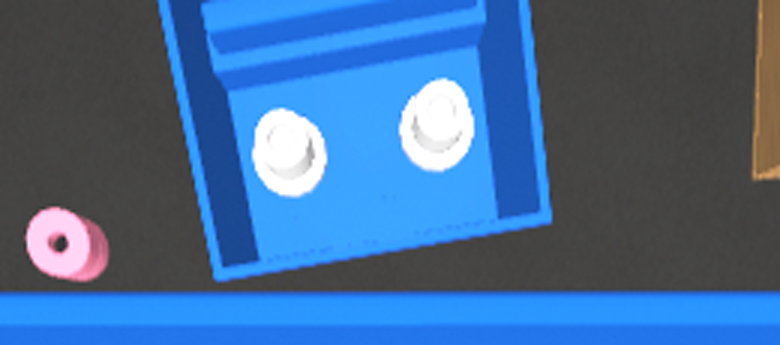

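The full tray shows its near end at crop (215,280)–(551,222), matching the predicted pose to about 1 px. The single ledge is at this -y end and there are no corner columns there. I'll turn the held tray end for end and move it over.

```bash
python3 -m jog '{"claw":[0,0,0,0,0,0,0,0,0,0,0,0],"xyz":[[0,0,0],[0,0,0],[0,0,0],[0,0,0],[0,0,0],[0,0,0],[0,0,0],[0,0,0],[0,0,0],[0,0,0],[0,0,0],[0,0,0]],"twist":[[0,0,-0.02],[0,0,-0.04],[0,0,-0.05],[0,0,-0.055],[0,0,-0.055],[0,0,-0.055],[0,0,-0.055],[0,0,-0.055],[0,0,-0.055],[0,0,-0.05],[0,0,-0.04],[0,0,-0.02]]}'; python3 go.py 689.2 16 200 3.228
```

```text
clock: 59.85
eef_pos: [691.1, -185.2, 299.7]
tool_rot: [-3.141, -0.0, -3.054]
force: [0.6, 0.7, -6.2]
width: 9.6
gripper_force: 59.1
t 59.85 at [ 691.1 -185.2  299.7] rot [-3.1412e+00 -3.0000e-04 -3.0542e+00] w 9.6 F [ 0.6  0.7 -6.2] gf 59.1 q7 1.56
shift [-0.157  2.007  0.996] len 2.25 twist z total 0.0003
```

```bash
python3 -m jog '{"claw":[0,0,0,0,0,0,0,0,0,0],"xyz":[[0,0.15,0],[0,0.3,0],[-0.05,0.4,0],[-0.05,0.4,0],[-0.05,0.4,0.1],[0,0.25,0.3],[0,0.1,0.4],[0,0,0.25],[0,0,0],[0,0,0]],"twist":[[0,0,0],[0,0,0],[0,0,0],[0,0,0],[0,0,0],[0,0,0],[0,0,0],[0,0,0],[0,0,0],[0,0,0]]}'|head -4; python3 go.py 689.2 16 130 3.228
```

```text
clock: 61.1
eef_pos: [690.4, 15.7, 196.1]
tool_rot: [3.141, 0.003, -3.058]
force: [-0.2, -0.5, -5.8]
t 61.1 at [690.4  15.7 196.1] rot [ 3.1411e+00  2.5000e-03 -3.0580e+00] w 9.8 F [-0.2 -0.5 -5.8] gf 59.1 q7 1.2
shift [0.013 0.003 0.661] len 0.66 twist z total -0.0009
```

```bash
python3 -m jog '{"claw":[0,0,0,0,0,0,0,0,0],"xyz":[[0.012,0.003,0.2],[0,0,0.3],[0,0,0.15],[0,0,0.06],[0,0,0.04],[0,0,0],[0,0,0],[0,0,0],[0,0,0]],"twist":[[0,0,-0.001],[0,0,0],[0,0,0],[0,0,0],[0,0,0],[0,0,0],[0,0,0],[0,0,0],[0,0,0]]}'|head -4; python3 go.py 689.2 16 106 3.228
```

```text
clock: 62.22
eef_pos: [688.5, 15.1, 119.7]
tool_rot: [-3.142, 0.0, -3.055]
force: [0.0, -0.5, -6.5]
t 62.23 at [688.5  15.1 119.7] rot [-3.1416e+00  4.0000e-04 -3.0546e+00] w 9.7 F [ 0.  -0.5 -6.5] gf 59.1 q7 1.15
shift [-0.008  0.009  0.137] len 0.14 twist z total 0.0002
```

```bash
python3 -m jog '{"claw":[0,0,0,0,0,0],"xyz":[[-0.007,0.008,0.02],[0,0,0.02],[0,0,0.02],[0,0,0],[0,0,0],[0,0,0]],"twist":[[0,0,0],[0,0,0],[0,0,0],[0,0,0],[0,0,0],[0,0,0]]}'|head -4; python3 -m jog '{"claw":[0,0,0,0],"xyz":[[0,0,0.02],[0,0,0.02],[0,0,0],[0,0,0]],"twist":[[0,0,0],[0,0,0],[0,0,0],[0,0,0]]}'|head -4
```

```text
clock: 62.98
eef_pos: [689.1, 15.9, 113.6]
tool_rot: [3.142, 0.0, -3.054]
force: [-0.3, -0.8, -6.4]
clock: 63.48
eef_pos: [689.0, 15.9, 109.4]
tool_rot: [-3.142, 0.0, -3.054]
force: [-0.7, -0.3, -7.1]
```

```bash
python3 -m jog '{"claw":[0,0,0,0],"xyz":[[0,0,0.01],[0,0,0.01],[0,0,0],[0,0,0]],"twist":[[0,0,0],[0,0,0],[0,0,0],[0,0,0]]}'|head -4; python3 -m jog '{"claw":[0,0,0,0],"xyz":[[0,0,0.01],[0,0,0],[0,0,0],[0,0,0]],"twist":[[0,0,0],[0,0,0],[0,0,0],[0,0,0]]}'|head -4;python3 -m jog '{"claw":[0,0,0,0],"xyz":[[0,0,0.007],[0,0,0],[0,0,0],[0,0,0]],"twist":[[0,0,0],[0,0,0],[0,0,0],[0,0,0]]}'|head -4
```

```text
clock: 63.98
eef_pos: [689.0, 15.9, 107.5]
tool_rot: [-3.142, 0.0, -3.055]
force: [0.3, -0.6, -7.1]
clock: 64.47
eef_pos: [689.0, 15.9, 106.5]
tool_rot: [3.142, 0.0, -3.054]
force: [-0.5, 0.7, -6.3]
clock: 64.97
eef_pos: [689.1, 16.1, 106.1]
tool_rot: [3.142, 0.0, -3.054]
force: [-1.4, 0.5, -1.8]
```

```bash
python3 -m jog '{"claw":[0,0,0,0.15,0.3,0.6,1,1,1,1,1,1],"xyz":[[0,0,0.004],[0,0,0],[0,0,0],[0,0,0],[0,0,0],[0,0,0],[0,0,0],[0,0,-0.1],[0,0,-0.3],[0,0,-0.5],[0,0,-0.5],[0,0,-0.4]],"twist":[[0,0,0],[0,0,0],[0,0,0],[0,0,0],[0,0,0],[0,0,0],[0,0,0],[0,0,0],[0,0,0],[0,0,0],[0,0,0],[0,0,0]]}'|head -4;python3 -m jog '{"claw":[1,1],"xyz":[[0,0,0],[0,0,0]],"twist":[[0,0,0],[0,0,0]]}'|head -2
python3 wt.py 256 180 68 68 689 16 1.658; python3 wts.py | head -4; python3 go.py 435 -376.5 300 0.495
```

```text
clock: 66.47
eef_pos: [689.4, 16.3, 288.7]
tool_rot: [3.141, 0.003, -3.054]
force: [0.3, -0.2, -0.4]
clock: 66.72
eef_pos: [688.6, 15.8, 285.2]
[  158   106   198   132 23106]
tray [686.724  15.53    1.657] 0.029
rim px [[354.0, 106.0], [343.0, 235.0], [170.0, 235.0], [159.0, 106.0]] bar px [[257.0, 119.0], [257.0, 221.0]] single px [[337.0, 173.0]]
[333, 46, 31, 29, 673] pos [539.8 129.6] err 0.131
[14, 74, 67, 38, 1882] pos [ 615.  -308.4] err 0.619
[411, 122, 55, 41, 1386] pos [631.3 296.7] err 0.638
[222, 136, 25, 26, 436] pos [675.9 -19.9] err 0.176
t 66.83 at [688.2  15.5 284. ] rot [-3.1413e+00 -2.5000e-03 -3.0543e+00] w 85.4 F [-0.  -0.1  0.7] gf 0.0 q7 1.25
shift [ 2.864 -3.685 -0.152] len 4.67 twist z total 0.8702
```

```bash
python3 -m jog '{"claw":[1,1,1,1,1,1,1,1,1,1,1,1],"xyz":[[0.1,-0.15,-0.1],[0.25,-0.3,-0.05],[0.28,-0.36,0],[0.28,-0.36,0],[0.28,-0.36,0],[0.28,-0.36,0],[0.28,-0.36,0],[0.28,-0.36,0],[0.28,-0.36,0],[0.28,-0.36,0],[0.27,-0.35,0],[0,0,0]],"twist":[[0,0,0],[0,0,0],[0,0,0],[0,0,0],[0,0,0],[0,0,0],[0,0,0],[0,0,0],[0,0,0],[0,0,0],[0,0,0],[0,0,0.03]]}'|head -3
python3 -m jog '{"claw":[1,1,1,1,1,1,1,1,1,1,1,1],"xyz":[[0,0,0],[0,0,0],[0,0,0],[0,0,0],[0,0,0],[0,0,0],[0,0,0],[0,0,0],[0,0,0],[0,0,0],[0,0,0],[0,0,0]],"twist":[[0,0,0.05],[0,0,0.05],[0,0,0.05],[0,0,0.05],[0,0,0.05],[0,0,0.05],[0,0,0.05],[0,0,0.05],[0,0,0.05],[0,0,0.05],[0,0,0.05],[0,0,0.05]]}'|head -3
python3 -m jog '{"claw":[1,1,1,1,1,1,1],"xyz":[[0,0,0],[0,0,0],[0,0,0],[0,0,0],[0,0,0],[0,0,0],[0,0,0]],"twist":[[0,0,0.05],[0,0,0.05],[0,0,0.05],[0,0,0.05],[0,0,0.04],[0,0,0],[0,0,0]]}'|head -3
python3 wt.py 265 170 0 0 435 -376.5 -1.075; python3 go.py 435 -376.5 100 0.496
```

```text
clock: 68.32
eef_pos: [431.4, -380.9, 299.7]
tool_rot: [-3.14, -0.003, 3.123]
clock: 69.82
eef_pos: [434.8, -376.2, 300.5]
tool_rot: [-3.141, 0.0, 1.243]
clock: 70.7
eef_pos: [435.5, -375.8, 300.4]
tool_rot: [-3.141, 0.0, 0.497]
[  179   108   156   106 15757]
tray [ 434.204 -376.14    -1.074] 0.0301
rim px [[333.0, 109.0], [326.0, 211.0], [187.0, 212.0], [180.0, 109.0]] bar px [[257.0, 119.0], [257.0, 201.0]] single px [[321.0, 162.0]]
t 70.75 at [ 435.7 -375.7  300.4] rot [-3.1414 -0.      0.4967] w 85.8 F [-0.1  0.4  0.4] gf 0.0 q7 -0.45
shift [-0.01   0.004  2.004] len 2.0 twist z total 0.0002
```

```bash
python3 -m jog '{"claw":[1,1,1,1,1,1,1,1,1],"xyz":[[-0.01,0,0.3],[0,0,0.5],[0,0,0.5],[0,0,0.5],[0,0,0.3],[0,0,0.15],[0,0,0],[0,0,0],[0,0,0]],"twist":[[0,0,0],[0,0,0],[0,0,0],[0,0,0],[0,0,0],[0,0,0],[0,0,0],[0,0,0],[0,0,0]]}'|head -4; python3 go.py 434.6 -376.2 38.5 0.496
python3 - <<'E'
from h import *
im=optics.get_image("wrist"); c=cam(im)
p=proj(c,pts([434.6,-376.2,-1.074],[[6,30,66],[-6,30,66]])).round(1); print(p.tolist()); v=int(p[0,1])
r=im["color"][v,225:290].astype(int).sum(1); print(v,[(225+i,int(r[i])) for i in np.argsort(-abs(np.diff(r)))[:8]])
E
```

```text
clock: 71.88
eef_pos: [436.0, -376.7, 76.7]
tool_rot: [3.139, -0.001, 0.496]
force: [0.5, 0.4, 0.3]
t 71.88 at [ 436.  -376.7   76.7] rot [ 3.1392e+00 -1.0000e-03  4.9560e-01] w 85.6 F [0.5 0.4 0.3] gf 0.0 q7 -0.48
shift [-0.01  -0.012  0.382] len 0.38 twist z total -0.0001
[[264.5, 172.8], [245.3, 172.9]]
172 [(np.int64(245), 439), (np.int64(246), 358), (np.int64(264), 432), (np.int64(247), 413), (np.int64(244), 475), (np.int64(263), 460), (np.int64(262), 479), (np.int64(248), 456)]
```

```bash
python3 -m jog '{"claw":[1,1,1,1,1,0.5,0,0,0,0,0,0],"xyz":[[0,0,0.2],[0,0,0.12],[0,0,0.05],[0,0,0],[0,0,0],[0,0,0],[0,0,0],[0,0,0],[0,0,0],[0,0,0],[0,0,0],[0,0,0]],"twist":[[0,0,0],[0,0,0],[0,0,0],[0,0,0],[0,0,0],[0,0,0],[0,0,0],[0,0,0],[0,0,0],[0,0,0],[0,0,0],[0,0,0]]}'
python3 -m jog '{"claw":[0,0,0,0,0,0,0,0],"xyz":[[0,0,-0.05],[0,0,-0.2],[0,0,-0.4],[0,0,-0.5],[0,0,-0.5],[0,0,-0.5],[0,0,-0.3],[0,0,0]],"twist":[[0,0,0],[0,0,0],[0,0,0],[0,0,0],[0,0,0],[0,0,0],[0,0,0],[0,0,0]]}'; python3 go.py 688.8 15.9 290 0.088
```

```text
clock: 73.42
eef_pos: [435.3, -376.1, 38.6]
tool_rot: [3.141, -0.0, 0.496]
force: [-0.0, 0.1, 4.9]
width: 9.2
gripper_force: 59.8
clock: 74.42
eef_pos: [436.2, -376.9, 285.5]
tool_rot: [3.137, -0.002, 0.495]
force: [-0.4, -0.3, -2.3]
width: 9.7
gripper_force: 59.1
t 74.42 at [ 436.2 -376.9  285.5] rot [ 3.1371e+00 -2.0000e-03  4.9540e-01] w 9.7 F [-0.4 -0.3 -2.3] gf 59.1 q7 -0.45
shift [ 4.089 -2.255 -0.047] len 4.67 twist z total 0.1297
```

```bash
python3 -m jog '{"claw":[0,0,0,0,0,0,0,0,0,0,0,0],"xyz":[[0.15,-0.08,0],[0.3,-0.16,0],[0.4,-0.22,0],[0.4,-0.22,0],[0.4,-0.22,0],[0.4,-0.22,0],[0.4,-0.22,0],[0.4,-0.22,0],[0.4,-0.22,0],[0.4,-0.22,0],[0.3,-0.17,0],[0.13,-0.08,0]],"twist":[[0,0,0],[0,0,0],[0,0,0],[0,0,0],[0,0,0],[0,0,0],[0,0,0],[0,0,0],[0,0,0],[0,0,0],[0,0,0],[0,0,0]]}'|head -3; python3 -m jog '{"claw":[0,0,0,0,0,0],"xyz":[[0,0,0],[0,0,0],[0,0,0],[0,0,0.2],[0,0,0.3],[0,0,0]],"twist":[[0,0,0.03],[0,0,0.05],[0,0,0.05],[0,0,0],[0,0,0],[0,0,0]]}'|head -4; python3 -m jog '{"claw":[0,0],"xyz":[[0,0,0],[0,0,0]],"twist":[[0,0,0],[0,0,0]]}'|head -4; python3 go.py 688.3 15.9 200 0.086
```

```text
clock: 75.92
eef_pos: [686.4, 20.3, 280.5]
tool_rot: [-3.138, 0.003, 0.5]
clock: 76.68
eef_pos: [684.1, 15.2, 229.7]
tool_rot: [3.141, 0.008, 0.086]
force: [-0.7, 0.8, -2.8]
clock: 76.92
eef_pos: [687.9, 15.8, 234.8]
tool_rot: [3.141, -0.002, 0.087]
force: [1.0, -0.9, -2.1]
t 76.92 at [687.9  15.8 234.8] rot [ 3.1414e+00 -2.3000e-03  8.6900e-02] w 9.6 F [ 1.  -0.9 -2.1] gf 59.1 q7 -1.56
shift [ 0.003 -0.001  0.348] len 0.35 twist z total 0.0003
```

```bash
python3 -m jog '{"claw":[0,0,0,0,0,0,0,0],"xyz":[[0,0,0.2],[0,0,0.15],[0,0,0.08],[0,0,0.04],[0,0,0],[0,0,0],[0,0,0],[0,0,0]],"twist":[[0,0,0],[0,0,0],[0,0,0],[0,0,0],[0,0,0],[0,0,0],[0,0,0],[0,0,0]]}'|head -4; python3 go.py 688.4 15.9 174 0.086
```

```text
clock: 77.92
eef_pos: [687.3, 15.9, 186.6]
tool_rot: [-3.142, -0.001, 0.087]
force: [0.2, 0.7, -2.0]
t 77.92 at [687.3  15.9 186.6] rot [-3.1416e+00 -5.0000e-04  8.7100e-02] w 9.7 F [ 0.2  0.7 -2. ] gf 59.1 q7 -1.56
shift [0.011 0.001 0.126] len 0.13 twist z total 0.0004
```

```bash
python3 -m jog '{"claw":[0,0,0,0,0,0],"xyz":[[0.01,0,0.02],[0,0,0.02],[0,0,0.02],[0,0,0],[0,0,0],[0,0,0]],"twist":[[0,0,0],[0,0,0],[0,0,0],[0,0,0],[0,0,0],[0,0,0]]}'|head -4; python3 -m jog '{"claw":[0,0,0,0],"xyz":[[0,0,0.02],[0,0,0.01],[0,0,0],[0,0,0]],"twist":[[0,0,0],[0,0,0],[0,0,0],[0,0,0]]}'|head -4; python3 -m jog '{"claw":[0,0,0,0],"xyz":[[0,0,0.01],[0,0,0],[0,0,0],[0,0,0]],"twist":[[0,0,0],[0,0,0],[0,0,0],[0,0,0]]}'|head -4; python3 -m jog '{"claw":[0,0,0,0],"xyz":[[0,0,0.01],[0,0,0],[0,0,0],[0,0,0]],"twist":[[0,0,0],[0,0,0],[0,0,0],[0,0,0]]}'|head -4
```

```text
clock: 78.68
eef_pos: [688.2, 16.0, 180.5]
tool_rot: [-3.142, -0.0, 0.087]
force: [0.1, -0.0, -2.8]
clock: 79.18
eef_pos: [688.1, 16.0, 177.4]
tool_rot: [3.142, -0.0, 0.087]
force: [0.0, 0.3, -2.3]
clock: 79.68
eef_pos: [688.2, 16.0, 176.4]
tool_rot: [3.142, -0.0, 0.087]
force: [0.1, 0.2, -2.6]
clock: 80.18
eef_pos: [688.1, 16.0, 175.4]
tool_rot: [3.142, -0.0, 0.087]
force: [-0.0, 0.8, -1.7]
```

```bash
python3 -m jog '{"claw":[0,0,0,0],"xyz":[[0,0,0.007],[0,0,0],[0,0,0],[0,0,0]],"twist":[[0,0,0],[0,0,0],[0,0,0],[0,0,0]]}'|head -4; python3 -m jog '{"claw":[0,0,0,0],"xyz":[[0,0,0.006],[0,0,0],[0,0,0],[0,0,0]],"twist":[[0,0,0],[0,0,0],[0,0,0],[0,0,0]]}'|head -4
```

```text
clock: 80.68
eef_pos: [688.2, 16.0, 174.8]
tool_rot: [3.142, -0.0, 0.087]
force: [0.3, 0.2, -0.2]
clock: 81.18
eef_pos: [688.4, 16.0, 174.7]
tool_rot: [3.142, -0.001, 0.087]
force: [-2.1, -0.2, 5.6]
```

Contact came at the expected stacked height (TCP about 174.7). I'll release, rise and check.

```bash
python3 -m jog '{"claw":[0.15,0.3,0.6,1,1,1,1,1,1,1,1],"xyz":[[0,0,0],[0,0,0],[0,0,0],[0,0,0],[0,0,-0.1],[0,0,-0.3],[0,0,-0.5],[0,0,-0.5],[0,0,-0.2],[0,0,0],[0,0,0]],"twist":[[0,0,0],[0,0,0],[0,0,0],[0,0,0],[0,0,0],[0,0,0],[0,0,0],[0,0,0],[0,0,0],[0,0,0],[0,0,0]]}'|head -4
python3 wt.py 256 180 136 136 688 16 -1.484
python3 - <<'E'
from h import *
for n,px in (("scene",(258,215)),("side",(206,190))):
    im=optics.get_image(n); c=cam(im); H=[h for s,h in hullmask(blue(im)) if h[px[1],px[0]]][0]
    for z in (136,103,111):
        b=fitsil([(c,H)],tray(0,z),[689,16,-1.484]); print(n,z,b[0].round(2),round(b[1],4))
E
```

```text
clock: 82.55
eef_pos: [687.4, 16.0, 332.9]
tool_rot: [-3.142, 0.002, 0.087]
force: [0.4, -0.5, 0.2]
[  151   104   213   141 27903]
tray [687.87   16.225  -1.484] 0.0326
rim px [[361.0, 105.0], [348.0, 242.0], [164.0, 242.0], [152.0, 105.0]] bar px [[256.0, 119.0], [256.0, 227.0]] single px [[342.0, 176.0]]
scene 136 [687.69  16.49  -1.44] 0.0493
scene 103 [680.37  17.9   -1.37] 0.1489
scene 111 [683.62  17.26  -1.4 ] 0.1243
side 136 [690.63  16.24  -1.54] 0.0404
side 103 [693.52  13.4   -1.56] 0.1502
side 111 [692.61  15.66  -1.54] 0.1244
```

```bash
python3 -c "
from cell import order
print(order.finish_job())"
```

```text
the job is handed in; nothing more can be done
None
```

I've handed the job in at about 83 s: the upper empty tray was set on the scale and released, loaded with all three counterweights and released again, then stacked end for end on the full tray with the last tray reversed on top as a cover; both side cameras fit the full stacked height, and one weight needed a second try after a failed grip, but it stayed upright.

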